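# Set up the dry bath for root-tip hydrolysis

### The arm

A 7-joint arm with a two-finger parallel gripper is mounted at the origin on a cart in front of the work surface, level with it; the furniture and walls round the work are solid. World frame = base frame: x ahead of the robot, y to its left, z up, the work surface at z = 0. Lengths are in m, angles in degrees, forces in N, time in s.
With the tool pointing down it reaches from about 0.4 to 0.85 m from the base axis. Payload 6.9 kg.
Tool frame: the origin (TCP) lies on the centre line of the jaws, within the pads' length; the fingertips stand 19 mm ahead of it and the grasp point (between the pads) is the TCP; z points along the fingers, y is the line along which they close (so a half turn about z gives the same grasp; the last joint's range is limited). The gripper opens to 85 mm and grips with 20 to 120 N. Pads are 22 mm wide; open, the fingers measure 114 mm over their backs; the gripper's body (76 mm by 85 mm) begins 54 mm behind the grasp point. The pads swing forward as they close: fully open they stand 13 mm farther back than shut.
Start: joints at [-68.841, 29.078, -13.613, 85.955, 7.202, 65.827, -8.869], TCP at [0.163, 0.603, 0.25] pointing down, gripper open.
Joint ranges: [-176.47, 176.47], [-13.61, 117.27], [-81.72, 77.17], [0.22, 143.17], [-87.28, 267.28], [10, 112.55], [-165.47, 165.47]. Speed limits (degrees/s): [136.94, 136.94, 180, 180, 180, 180, 180].

### API

Orientations are given as a 3x3 rotation matrix whose columns are the frame's x, y, z axes.
In Python, from plant import robot gives the robot as it stands.
- The arm moves only by the tool step_arm, never from a script. Its argument "series" is a list of rows, each a list of 2 entries, a list of its own where there are three numbers: the shift along the tool's x, y, z in m, then the turn, a rotation vector about the tool's x, y, z in rad. A call has 1 to 20 rows; each row shifts and turns the commanded pose from where the row before left it, along the tool's axes as they then stand; what a row does not reach is not made up. A row lasts 1/10 s, in which the tool goes at most 50 mm and 8.59 degrees, less where a joint would pass 70% of its speed; a pose out of reach is approached as far as the arm can. A call is refused whole if a number of a shift passes 0.05 or a number of a turn 0.15, either way. A call with a gripper value outside its range is refused whole. "claw" is the gripper command: -1 is shut, 1 is fully open, values between are in proportion, set as the call begins (left out, the last holds). The fingers move at their own pace and stop on an object; "force" is the grip in N (left out, the last holds). Time passes only in rows, so rows that do not move let the fingers close. It gives the time, the measured TCP pose, the force, the opening and the grip force at its end, in the units of the state.
- robot.get_obs(): the state, without advancing time (a new reading comes with each control period).
- robot.capture(name): name is "scene" or "top" or "wrist"; returns a dict with "image" (384x512x3 uint8, blue, green, red), "camera_matrix" (3x3 intrinsics, pixels), "R" (3x3) and "t" (3): a world point X has camera coordinates R X + t. Camera axes: x right, y down, z forward; pixel columns grow to the right and rows downward; lengths in m; the calibration is good to about 2 mm. The wrist camera is an equidistant fisheye: a pixel r from the principal point sees the ray r / f radians off the axis. A picture is of the moment at which its call begins. There is no depth.
- robot.job_done(): hands the job in; it is judged then, once.
The state is a dict: "time": time; "q": joint angles; "dq": joint speeds; "effort": joint torques, N m; "tool_pos": TCP position; "ee_rot": TCP orientation; "force": force on the tool from outside, world axes, zero at the start; "moment": the same for the moment, N m; "gripper_width": finger opening in m; "grasp_force": force on a finger pad.
Only numpy, scipy, OpenCV 4.12 (cv2) and the standard library are available. Lean on these libraries where they do the work, as an engineer would, in place of code of your own. Each camera call takes 0.05 s, during which the arm holds its last target. There are 200 camera calls.

### The job

Set up the dry bath for hydrolysing root tips: seat the two loose aluminium blocks flat in its two free bays, the block with the single wide bore to the left of the block with the two narrow bores (left as you face the control panel). Stand the dropper bottle in the wide bore and the capped vial in the rear narrow bore, leaving the front one free for the next vial, and set the dish of root pieces on the bench about 3 cm in front of the bath's panel, centred on the vial's block. Keep bottle, vial and dish upright and do not disturb the beaker behind the bath.

Things in the scene. Friction and masses are not known exactly. Their poses are not given: they have to be found in the camera images.
- bath: Dry bath (block heater), fixed: white box 130 deep, 204 wide, 50 high, sloping panel at its front. In its top three bays side by side, each 72 (x) by 56 mm, 62 centre to centre, mouths bevelled 3 mm. Origin: bench plane below the middle bay's centre; +x to its rear, +y to its left (seen from the panel, which faces the robot within 15 deg). Panel's front edge at x = -82 mm, back wall at +48.
- probe_block: Solid aluminium block with a short black temperature-probe knob on it, already seated in one of the three bays (any) and fixed. Block top 76 mm, knob top 100 mm above the bench. Origin: on the bay floor (32 mm above the bench) at the bay's centre; axes as the bath's.
- bay_a: Bare metal heater plate, 68 x 52 x 2 mm, on the floor of a free bay, fixed; it may be the left or the right one of the two. Origin: centre of its underside, 32 mm above the bench, at the bay's centre; axes as the bath's. A block seated here rests with its foot 34 mm above the bench, 16 mm below the bath's rim.
- bay_b: The same kind of plate in the other free bay. Origin, axes and heights likewise.
- wide_block: Loose aluminium block, 66 (its x) by 50 by 42 mm high, 0.3 kg, one wide bore of 38 mm in the middle of its top, 22 deep, 2 mm chamfer. Origin: centre of its underside, z up. Seated in a bay (66 mm side front to back, either way round) it has 3 mm of play all round and stands 26 mm above the bath's rim; only its front and back faces can be gripped there.
- twin_block: Loose aluminium block of the same outer size (66 x 50 x 42 mm, 0.3 kg) with two narrow bores of 23 mm in its top, 22 mm deep, 2 mm chamfer, centres 16 mm either way from the middle along its x. Origin: centre of its underside, z up. It seats like the other block.
- bottle: Glass dropper bottle with black dropper cap, standing upright: body 33 mm in diameter up to about 50 mm, then narrowing to the 20 mm cap, 95 mm high, 45 g. Origin: centre of its underside, z up.
- vial: Clear glass specimen vial with black screw cap (the top 12 mm), standing upright: 18 mm in diameter over glass and cap, 60 mm high, 25 g. Origin: centre of its underside, z up.
- dish: Small open glass petri dish with reddish root pieces, 55 mm in diameter, 15 mm high, 20 g, on the bench. Origin: centre of its underside.
- beaker: Bystander: small glass beaker of water with a pipette in it, 45 mm wide, 105 mm high over the pipette, loose on the bench behind the bath. Origin: centre of its underside.
Mind the look-alikes: they are no part of the job. Of the things shaped like the vial, the clear one is meant.

How it is judged:
By the outcome, as a careful person would: the job done as asked, in the order asked, and still so for the second after the job is handed in, with the robot touching nothing.
It also fails if it takes over 133 s, if anything falls off the work surface, if the arm or the gripper's body presses on something with over 40 N, if the wrist force passes 120 N, or if a joint passes its speed limit or range.

## Working session

There is one attempt and no reset: what is moved stays moved. The work goes in short steps, Python scripts to look and compute and a tool call to move; the robot and the scene stay as the last step left them, time stands still between calls to the robot, and variables do not carry over. Pictures are saved under pics/ and viewed, at most 14 in all, crops included, and the job is handed in when it is done.

Besides the shell and the picture viewer there is one more tool, called after "Call:" by a JSON object that holds its "api" and its "payload", one argument or row to a line. step_arm: Moves the arm, as the interface text tells. Its arguments: {"type":"object","properties":{"series":{"type":"array"},"claw":{"type":"number"},"force":{"type":"number"}},"required":["series"]}

```bash
mkdir -p pics; ls; cat > h.py <<'E'
import numpy as np, cv2
from plant import robot
def cap(n,save=None):
    c=robot.capture(n)
    if save: cv2.imwrite('pics/'+save+'.png',c['image'])
    return c
def ray(c,u,v,fish=False):
    K=np.array(c['camera_matrix']);R=np.array(c['R']);t=np.array(c['t'])
    x=(u-K[0,2])/K[0,0];y=(v-K[1,2])/K[1,1]
    if fish:
        r=np.hypot(x,y);s=np.sin(r)/r if r>1e-9 else 1;d=np.array([x*s,y*s,np.cos(r)])
    else: d=np.array([x,y,1.])
    return -R.T@t,R.T@d
def onz(c,u,v,z,fish=False):
    o,d=ray(c,u,v,fish);return o+d*(z-o[2])/d[2]
def proj(c,X,fish=False):
    K=np.array(c['camera_matrix']);p=np.array(c['R'])@np.array(X,float)+np.array(c['t'])
    if fish:
        r=np.hypot(p[0],p[1]);th=np.arctan2(r,p[2]);x,y=p[0]/r*th,p[1]/r*th
    else: x,y=p[0]/p[2],p[1]/p[2]
    return np.array([K[0,0]*x+K[0,2],K[1,1]*y+K[1,2]])
E
python3 - <<'E'
from h import *
import pickle
d={n:cap(n,n+'0') for n in('scene','top','wrist')}
pickle.dump(d,open('c0.pkl','wb'))
for n,c in d.items(): print(n,np.round(c['camera_matrix'],1).tolist(),np.round(c['R'],3).tolist(),np.round(-np.array(c['R']).T@c['t'],3))
o=robot.get_obs();print(o['tool_pos'],np.round(o['ee_rot'],3).tolist(),o['gripper_width'],o['force'])
E
```

```text
pics
scene [[380.5, 0.0, 258.7], [0.0, 380.5, 186.7], [0.0, 0.0, 1.0]] [[0.534, -0.845, 0.016], [-0.531, -0.351, -0.771], [0.658, 0.404, -0.636]] [-0.22  -0.569  0.827]
top [[445.3, 0.0, 259.1], [0.0, 445.3, 188.3], [0.0, 0.0, 1.0]] [[-0.028, -1.0, -0.0], [-0.999, 0.028, -0.041], [0.041, -0.001, -0.999]] [ 0.513 -0.073  1.62 ]
wrist [[297.3, 0.0, 260.5], [0.0, 297.3, 191.1], [0.0, 0.0, 1.0]] [[0.261, 0.965, -0.001], [0.918, -0.247, 0.309], [0.298, -0.082, -0.951]] [0.087 0.624 0.373]
[0.16295848 0.60301725 0.24960639] [[-0.965, 0.261, -0.0], [0.261, 0.965, -0.001], [-0.0, -0.001, -1.0]] 0.0857637235044952 [ 0.12404973  0.32867741 -0.25472969]
```

```bash
python3 -c "
import cv2
a=cv2.imread('pics/top0.png');cv2.imwrite('pics/top0b.png',cv2.resize(a,(800,600),interpolation=cv2.INTER_CUBIC))
a=cv2.imread('pics/scene0.png');cv2.imwrite('pics/scene0b.png',cv2.resize(a,(800,600),interpolation=cv2.INTER_CUBIC))"
```

```text
(no output)
```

View pics/top0b.png

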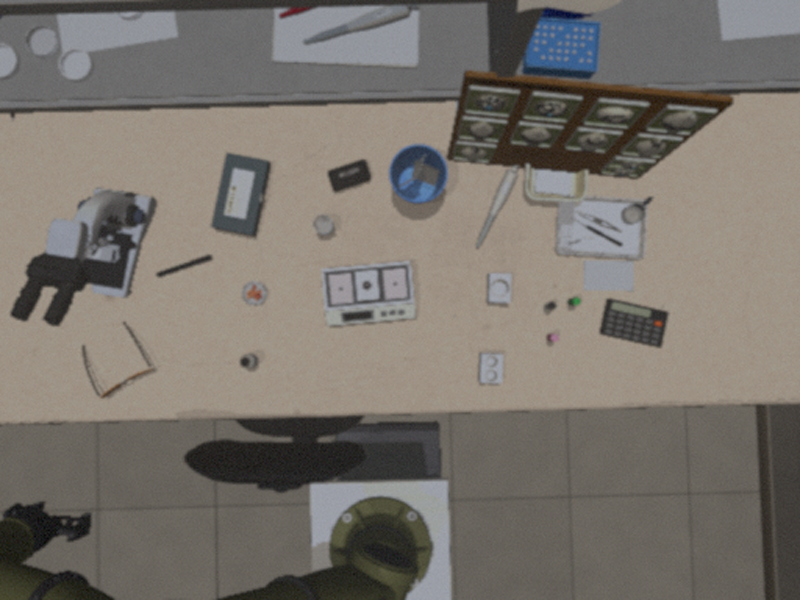

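View pics/scene0b.png

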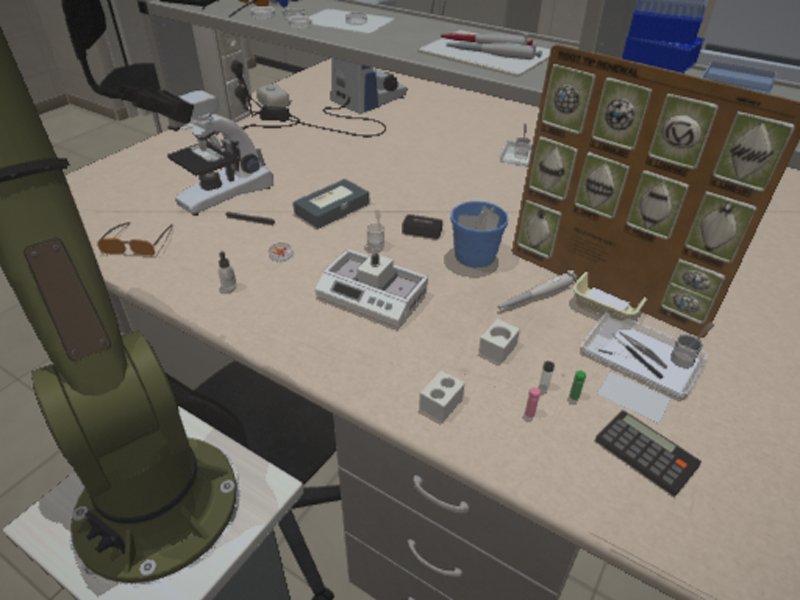

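The top view (800x600 px) shows the following:
- **Bath:** at (367,293), with the probe in the middle bay.
- **Blocks:** the wide block is at (499,288) and the twin block at (490,368).
- **Other items:** bottle at (250,361), dish at (255,293), beaker at (325,228).
- **Vial candidates:** (549,306) has a black cap, (575,301) is green and (552,338) is pink. The clear, black-capped one at (549,306) fits the description.

Next I'll measure these in enlarged crops.

```bash
python3 - <<'E'
import cv2,numpy as np
a=cv2.imread('pics/top0.png')
l=cv2.resize(a[135:265,200:400],(800,520),interpolation=cv2.INTER_CUBIC)
for x in range(0,800,80): cv2.line(l,(x,0),(x,8),(0,0,255),1)
for y in range(0,520,80): cv2.line(l,(0,y),(8,y),(0,0,255),1)
cv2.imwrite('pics/cropL.png',l)
b=cv2.imread('pics/scene0.png')
cv2.imwrite('pics/cropS.png',cv2.resize(b[150:290,190:400],(798,532),interpolation=cv2.INTER_CUBIC))
E
```

```text
(no output)
```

View pics/cropL.png

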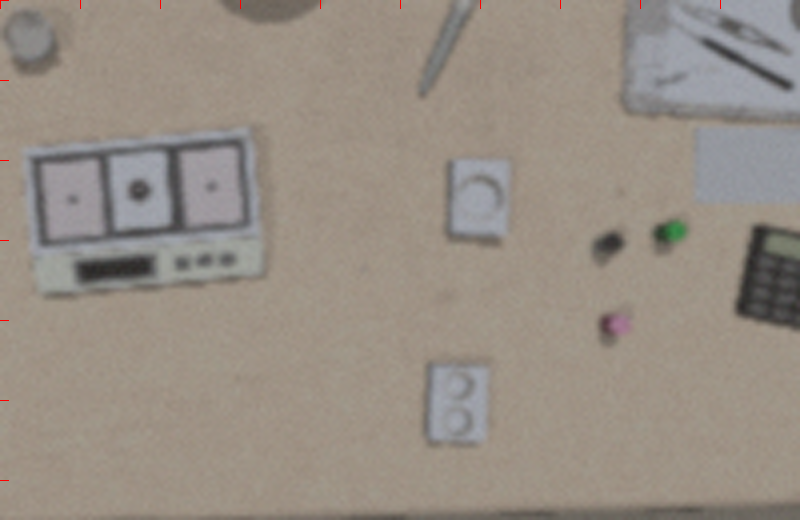

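View pics/cropS.png

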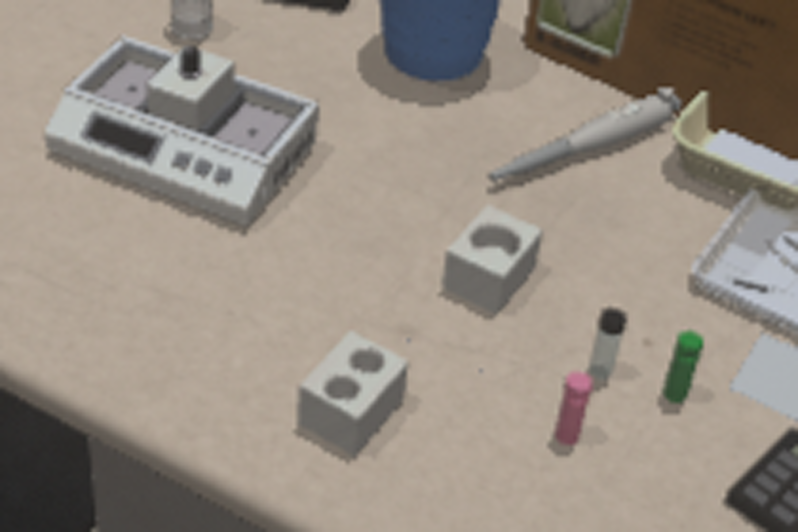

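```bash
python3 - <<'E'
from h import *
import pickle
d=pickle.load(open('c0.pkl','rb'));T=d['top'];S=d['scene']
L=lambda x,y,z:onz(T,(x+.5)/4-.5+200,(y+.5)/4-.5+135,z)
G=lambda x,y,z:onz(T,(x+.5)/1.5625-.5,(y+.5)/1.5625-.5,z)
C=lambda x,y,z:onz(S,(x+.5)/3.8-.5+190,(y+.5)/3.8-.5+150,z)
P=lambda n,p:print(n,np.round(p,4))
a,b=L(72,199,.034),L(211,186,.034);P('plateL',a);P('plateR',b);print(np.linalg.norm(a-b),np.degrees(np.arctan2(*(a-b)[[0,1]])))
P('plateL scene',C(133,89,.034));P('plateR sc',C(252,132,.034))
P('knob',L(139,190,.1));P('knob sc',C(190,48,.1))
p,q=L(24,150,.05),L(252,128,.05);P('rimBL',p);P('rimBR',q);print(np.linalg.norm(p-q))
for n,c in dict(twin=[(428,363),(490,365),(487,443),(427,441)],wide=[(448,160),(511,160),(507,237),(447,237)]).items():
    c=np.array([L(x,y,.042) for x,y in c]);P(n,c.mean(0));print(np.linalg.norm(np.roll(c,-1,0)-c,axis=1));e=(c[0]+c[1]-c[2]-c[3]);print('x-axis deg',np.degrees(np.arctan2(e[1],e[0])))
c=np.array([C(*p,.042) for p in[(350,332),(407,370),(355,417),(299,384)]]);P('twin sc',c.mean(0));print(np.linalg.norm(np.roll(c,-1,0)-c,axis=1))
c=np.array([C(*p,.042) for p in[(491,208),(541,235),(494,280),(445,249)]]);P('wide sc',c.mean(0));print(np.linalg.norm(np.roll(c,-1,0)-c,axis=1))
P('vial cap',L(611,241,.06));P('vial cap sc',C(613,316,.06))
P('green',L(677,229,.06));P('pink',L(620,323,.06))
P('dish',G(255,293,.008));P('bottle cap',G(252,359,.09))
s=lambda x,y,z:onz(S,(x+.5)/1.5625-.5,(y+.5)/1.5625-.5,z)
P('bottle sc',s(224,255,.095));P('dish sc',s(281,252,.008));P('beaker',L(30,68,0.0));P('beaker top',L(30,38,0.06))
E
```

```text
plateL [0.5969 0.0734 0.034 ]
plateR [ 0.6051 -0.0507  0.034 ]
0.12443206784312189 -3.7659010163825895
plateL scene [0.5979 0.0708 0.034 ]
plateR sc [ 0.6054 -0.0516  0.034 ]
knob [0.5995 0.0099 0.1   ]
knob sc [0.6034 0.0111 0.1   ]
rimBL [0.6405 0.1133 0.05  ]
rimBR [ 0.6544 -0.0886  0.05  ]
0.20235177391547887
twin [ 0.4068 -0.2636  0.042 ]
[0.05478624 0.0686654  0.05292521 0.0686153 ]
x-axis deg -3.3498216041858067
wide [ 0.587  -0.2875  0.042 ]
[0.05591308 0.06848    0.05315567 0.0683764 ]
x-axis deg -3.7598731019666496
twin sc [ 0.4051 -0.2653  0.042 ]
[0.05350266 0.0588507  0.0482854  0.06363366]
wide sc [ 0.5856 -0.2901  0.042 ]
[0.04770787 0.06728    0.04814634 0.06439253]
vial cap [ 0.5456 -0.4     0.06  ]
vial cap sc [ 0.5445 -0.4038  0.06  ]
green [ 0.5545 -0.4581  0.06  ]
pink [ 0.4738 -0.4052  0.06  ]
dish [0.593  0.2738 0.008 ]
bottle cap [0.4443 0.2655 0.09  ]
bottle sc [0.4324 0.2731 0.095 ]
dish sc [0.592  0.2714 0.008 ]
beaker [0.7195 0.112  0.    ]
beaker top [0.7383 0.1046 0.06  ]
```

```bash
cat >> h.py <<'E'
from scipy.spatial.transform import Rotation as Ro
def Rt(yaw): # tool down, tool y at world yaw (deg)
    a=np.radians(yaw);y=np.array([np.cos(a),np.sin(a),0]);z=np.array([0,0,-1.]);return np.c_[np.cross(y,z),y,z]
def plan(pos,yaw,N,p0=None,R0=None):
    o=robot.get_obs()
    p0=np.array(o['tool_pos'] if p0 is None else p0);R0=np.array(o['ee_rot']) if R0 is None else R0
    w=Ro.from_matrix(R0.T@Rt(yaw)).as_rotvec()/N
    A=sum(Ro.from_rotvec(k*w).as_matrix() for k in range(N))
    s=np.linalg.solve(A,R0.T@(np.array(pos)-p0))
    print(N,'rows',np.round(s,4).tolist(),np.round(w,4).tolist(),'len',np.round(np.linalg.norm(s),4));return np.array(pos),Rt(yaw)
def st():
    o=robot.get_obs();R=np.array(o['ee_rot']);print('t',o['time'],'p',np.round(o['tool_pos'],4),'yaw',np.round(np.degrees(np.arctan2(R[1,1],R[0,1])),2),'tilt',np.round(R[:,2],3),'w',round(o['gripper_width'],4),'g',round(o['grasp_force'],1),'F',np.round(o['force'],1),'q',np.round(o['q'],0))
E
python3 -c "
from h import *
plan([.587,-.288,.2],-3.6,24)"
```

```text
24 rows [-0.0436, -0.0091, 0.0021] [-0.0, 0.0, 0.0571] len 0.0446
```

Call:
{"api": "step_arm", "payload": {
  "series": [
    [[-0.0436, -0.0091, 0.0021], [0, 0, 0.057]],
    [[-0.0436, -0.0091, 0.0021], [0, 0, 0.057]],
    [[-0.0436, -0.0091, 0.0021], [0, 0, 0.057]],
    [[-0.0436, -0.0091, 0.0021], [0, 0, 0.057]],
    [[-0.0436, -0.0091, 0.0021], [0, 0, 0.057]],
    [[-0.0436, -0.0091, 0.0021], [0, 0, 0.057]],
    [[-0.0436, -0.0091, 0.0021], [0, 0, 0.057]],
    [[-0.0436, -0.0091, 0.0021], [0, 0, 0.057]],
    [[-0.0436, -0.0091, 0.0021], [0, 0, 0.057]],
    [[-0.0436, -0.0091, 0.0021], [0, 0, 0.057]],
    [[-0.0436, -0.0091, 0.0021], [0, 0, 0.057]],
    [[-0.0436, -0.0091, 0.0021], [0, 0, 0.057]]
  ],
  "claw": 1
}}

```text
time: 1.35
tool_pos: [0.5353, 0.232, 0.2248]
ee_rot: [[-0.582, 0.813, -0.0], [0.813, 0.582, -0.0], [0.0, -0.0, -1.0]]
force: [0.6, 1.3, 0.3]
gripper_width: 0.0851
grasp_force: 0.0
```

Call:
{"api": "step_arm", "payload": {
  "series": [
    [[-0.0436, -0.0091, 0.0021], [0, 0, 0.057]],
    [[-0.0436, -0.0091, 0.0021], [0, 0, 0.057]],
    [[-0.0436, -0.0091, 0.0021], [0, 0, 0.057]],
    [[-0.0436, -0.0091, 0.0021], [0, 0, 0.057]],
    [[-0.0436, -0.0091, 0.0021], [0, 0, 0.057]],
    [[-0.0436, -0.0091, 0.0021], [0, 0, 0.057]],
    [[-0.0436, -0.0091, 0.0021], [0, 0, 0.057]],
    [[-0.0436, -0.0091, 0.0021], [0, 0, 0.057]],
    [[-0.0436, -0.0091, 0.0021], [0, 0, 0.057]],
    [[-0.0436, -0.0091, 0.0021], [0, 0, 0.057]],
    [[-0.0436, -0.0091, 0.0021], [0, 0, 0.057]],
    [[-0.0436, -0.0091, 0.0021], [0, 0, 0.057]],
    [[0, 0, 0], [0, 0, 0]],
    [[0, 0, 0], [0, 0, 0]]
  ]
}}

```text
time: 2.75
tool_pos: [0.5879, -0.2892, 0.1993]
ee_rot: [[0.064, 0.998, -0.001], [0.998, -0.064, 0.0], [0.0, -0.001, -1.0]]
force: [-0.6, 0.5, 0.5]
gripper_width: 0.0856
grasp_force: 0.0
```

```bash
python3 -c "
from h import *
import pickle
st();c=cap('wrist','w1');pickle.dump(c,open('w1.pkl','wb'));print(-np.array(c['R']).T@c['t'])
cv2.imwrite('pics/w1b.png',cv2.resize(c['image'],(800,600),interpolation=cv2.INTER_CUBIC))"
```

```text
t 2.75 p [ 0.5879 -0.2892  0.1993] yaw -3.65 tilt [-0.001  0.    -1.   ] w 0.0856 g 0.0 F [-0.6  0.5  0.5] q [17. 34. 12. 85. -8. 61. 27.]
[ 0.59330478 -0.21004303  0.32237763]
```

View pics/w1b.png

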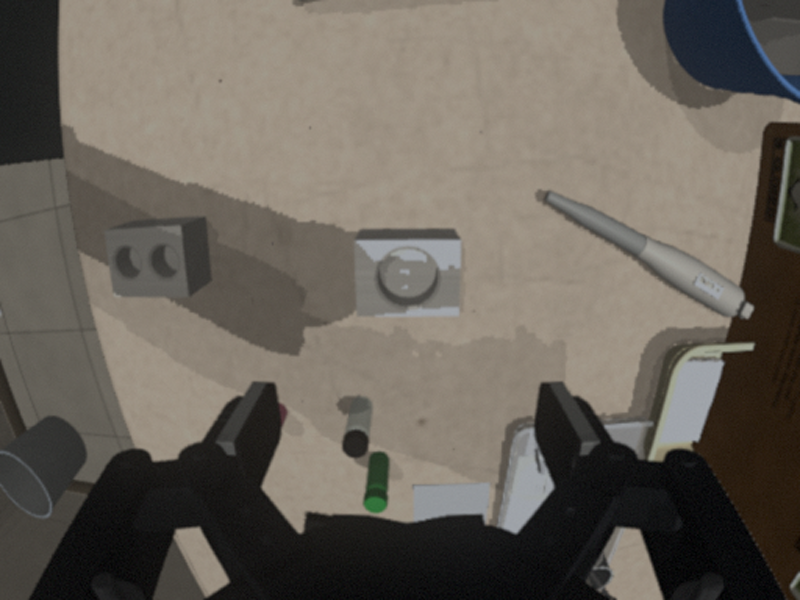

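The wide block's top corners are at about (355,238), (462,238), (461,316) and (354,317). The clear vial's cap is at (355,443). The twin's bores are at (127,261) and (164,261).

```bash
python3 - <<'E'
from h import *
import pickle
c=pickle.load(open('w1.pkl','rb'))
W=lambda x,y,z:onz(c,(x+.5)/1.5625-.5,(y+.5)/1.5625-.5,z,True)
k=np.array([W(*p,.042) for p in[(355,238),(462,238),(461,316),(354,317)]])
print(k.round(4).tolist(),k.mean(0).round(4),np.linalg.norm(np.roll(k,-1,0)-k,axis=1));e=k[1]+k[2]-k[0]-k[3];print('yaw',np.degrees(np.arctan2(e[1],e[0])))
print('bore',W(408,271,.042),'vial',W(355,443,.06),'twin bores',W(127,261,.042),W(164,261,.042))
plan([k.mean(0)[0],k.mean(0)[1],.036],np.degrees(np.arctan2(e[1],e[0])),8)
E
```

```text
[[0.5578, -0.2594, 0.042], [0.6234, -0.2635, 0.042], [0.6212, -0.3144, 0.042], [0.5522, -0.3107, 0.042]] [ 0.5887 -0.287   0.042 ] [0.06575782 0.05095368 0.06907106 0.05167317]
yaw -3.3324766919001916
bore [ 0.58896485 -0.28245844  0.042     ] vial [ 0.54522222 -0.39657217  0.06      ] twin bores [ 0.39181779 -0.26009962  0.042     ] [ 0.42357374 -0.2630628   0.042     ]
8 rows [0.0, -0.0, 0.0204] [-0.0001, -0.0001, -0.0003] len 0.0204
```

Call:
{"api": "step_arm", "payload": {
  "series": [
    [[0.0003, 0.0, 0.0204], [0, 0, 0]],
    [[0.0003, 0.0, 0.0204], [0, 0, 0]],
    [[0.0003, 0.0, 0.0204], [0, 0, 0]],
    [[0.0003, 0.0, 0.0204], [0, 0, 0]],
    [[0, 0.0, 0.0204], [0, 0, 0]],
    [[0, 0.0, 0.0204], [0, 0, 0]],
    [[0, 0.0, 0.0204], [0, 0, 0]],
    [[0, 0.0, 0.0204], [0, 0, 0]],
    [[0, 0, 0], [0, 0, 0]]
  ]
}}

```text
time: 3.7
tool_pos: [0.5881, -0.2833, 0.0339]
ee_rot: [[0.058, 0.998, -0.004], [0.998, -0.058, 0.003], [0.003, -0.004, -1.0]]
force: [-0.2, 0.4, -0.4]
gripper_width: 0.0856
grasp_force: 0.0
```

Call:
{"api": "step_arm", "payload": {
  "series": [
    [[0, 0, 0], [0, 0, 0]],
    [[0, 0, 0], [0, 0, 0]],
    [[0, 0, 0], [0, 0, 0]],
    [[0, 0, 0], [0, 0, 0]],
    [[0, 0, 0], [0, 0, 0]],
    [[0, 0, 0], [0, 0, 0]]
  ],
  "claw": -1,
  "force": 60
}}

```text
time: 4.3
tool_pos: [0.5897, -0.2864, 0.0381]
ee_rot: [[0.061, 0.998, 0.002], [0.998, -0.061, -0.0], [-0.0, 0.002, -1.0]]
force: [0.0, 2.6, 6.9]
gripper_width: 0.0647
grasp_force: 69.9
```

Call:
{"api": "step_arm", "payload": {
  "series": [
    [[0, 0, -0.02], [0, 0, 0]],
    [[0, 0, -0.03], [0, 0, 0]],
    [[0, 0, -0.03], [0, 0, 0]],
    [[0, 0, -0.03], [0, 0, 0]],
    [[0, 0, -0.03], [0, 0, 0]],
    [[0, 0, 0], [0, 0, 0]]
  ]
}}

```text
time: 4.9
tool_pos: [0.5906, -0.2879, 0.1813]
ee_rot: [[0.061, 0.998, 0.007], [0.998, -0.061, -0.003], [-0.003, 0.007, -1.0]]
force: [0.8, -1.0, -1.9]
gripper_width: 0.0645
grasp_force: 68.9
```

```bash
python3 -c "
from h import *
st()
plan([.5985,.065,.16],3.8,10)"
```

```text
t 4.9 p [ 0.5906 -0.2879  0.1813] yaw -3.51 tilt [ 0.007 -0.003 -1.   ] w 0.0645 g 68.9 F [ 0.8 -1.  -1.9] q [17. 35. 12. 87. -8. 58. 28.]
10 rows [0.0353, 0.0006, 0.0021] [0.0007, 0.0003, -0.0128] len 0.0354
```

```bash
python3 -c "
from h import *
plan([.6,-.02,.2],3.8,8)"
```

```text
8 rows [0.0335, 0.001, -0.0024] [0.0009, 0.0004, -0.016] len 0.0336
```

Call:
{"api": "step_arm", "payload": {
  "series": [
    [[0.0335, 0.001, -0.0024], [0, 0, -0.016]],
    [[0.0335, 0.001, -0.0024], [0, 0, -0.016]],
    [[0.0335, 0.001, -0.0024], [0, 0, -0.016]],
    [[0.0335, 0.001, -0.0024], [0, 0, -0.016]],
    [[0.0335, 0.001, -0.0024], [0, 0, -0.016]],
    [[0.0335, 0.001, -0.0024], [0, 0, -0.016]],
    [[0.0335, 0.001, -0.0024], [0, 0, -0.016]],
    [[0.0335, 0.001, -0.0024], [0, 0, -0.016]],
    [[0, 0, 0], [0, 0, 0]],
    [[0, 0, 0], [0, 0, 0]],
    [[0, 0, 0], [0, 0, 0]]
  ]
}}

```text
time: 6.0
tool_pos: [0.5977, -0.0201, 0.1952]
ee_rot: [[-0.066, 0.998, -0.001], [0.998, 0.066, -0.001], [-0.001, -0.001, -1.0]]
force: [-0.0, -0.5, -2.8]
gripper_width: 0.0648
grasp_force: 68.7
```

```bash
python3 -c "
from h import *
import pickle
st();c=cap('wrist','w2');pickle.dump(c,open('w2.pkl','wb'))
cv2.imwrite('pics/w2b.png',cv2.resize(c['image'],(800,600),interpolation=cv2.INTER_CUBIC))"
```

```text
t 6.0 p [ 0.5977 -0.0201  0.1952] yaw 3.76 tilt [-0.001 -0.001 -1.   ] w 0.0648 g 68.7 F [-0.  -0.5 -2.8] q [-7. 30. 11. 95. -6. 56.  9.]
```

View pics/w2b.png

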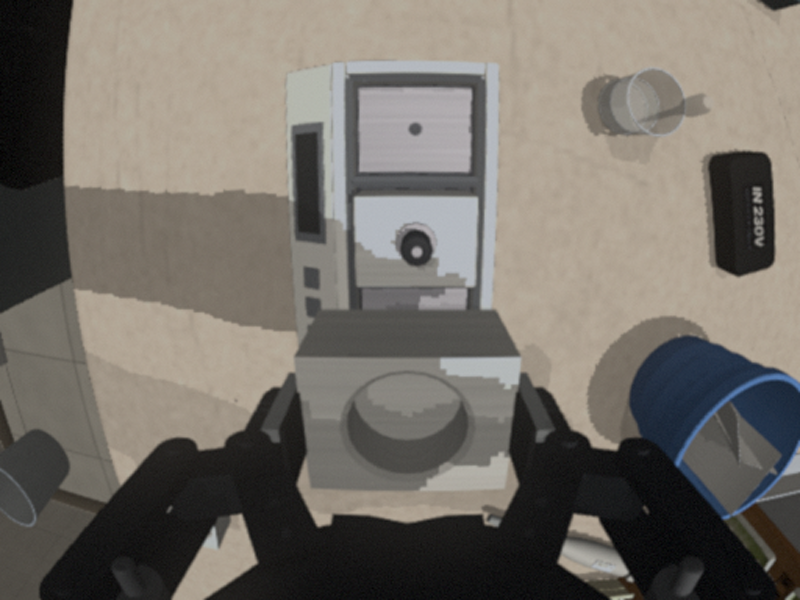

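The left plate's centre hole is at (415,129). The held block's near top edge runs from (298,357) to (520,357), and its lower near edge from (318,310) to (497,310). The beaker is at (645,103), well clear.

```bash
python3 - <<'E'
from h import *
import pickle
c=pickle.load(open('w2.pkl','rb'))
W=lambda x,y,z:onz(c,(x+.5)/1.5625-.5,(y+.5)/1.5625-.5,z,True)
print('hole',W(415,129,.034),'knob',W(417,247,.1))
k=np.array([W(*p,.034) for p in[(359,87),(471,88),(475,174),(357,172)]])
print(k.mean(0).round(4),np.linalg.norm(np.roll(k,-1,0)-k,axis=1));e=k[1]+k[2]-k[0]-k[3];print('yaw',np.degrees(np.arctan2(e[1],e[0])))
zt=.1952+.0059
k=np.array([W(*p,zt) for p in[(298,357),(520,357),(512,490),(306,489)]])
print('held',k.round(4).tolist(),k.mean(0).round(4),np.linalg.norm(np.roll(k,-1,0)-k,axis=1));e=k[1]+k[2]-k[0]-k[3];print('yaw',np.degrees(np.arctan2(e[1],e[0])))
k=[W(318,310,zt-.042),W(497,310,zt-.042)];print(np.round(k,4).tolist(),np.linalg.norm(k[0]-k[1]))
print('beaker base',W(632,105,0.0))
E
```

```text
hole [0.5963431  0.07405156 0.034     ] knob [0.60033052 0.01475508 0.1       ]
[0.5967 0.0739 0.034 ] [0.06714845 0.05320501 0.07175579 0.05245318]
yaw 3.2423443295552805
held [[0.5656, 0.0019, 0.2011], [0.6283, 0.006, 0.2011], [0.6347, -0.0436, 0.2011], [0.566, -0.0476, 0.2011]] [ 0.5987 -0.0208  0.2011] [0.06289856 0.04998742 0.06881492 0.0494648 ]
yaw 3.5486815144170394
[[0.5637, 0.0011, 0.1591], [0.6294, 0.0055, 0.1591]] 0.06577345763872308
beaker base [0.75185361 0.11373324 0.        ]
```

```bash
python3 -c "
from h import *
o=plan([.5967,.0742,.14],3.7,5)
plan([.5967,.0742,.094],3.7,3,*o)"
```

```text
5 rows [0.0189, 0.001, 0.0111] [-0.0002, 0.0002, 0.0001] len 0.0219
3 rows [0.0, 0.0, 0.0153] [0.0, 0.0, 0.0] len 0.0153
```

Call:
{"api": "step_arm", "payload": {
  "series": [
    [[0.0189, 0.001, 0.004], [0, 0, 0]],
    [[0.0189, 0.001, 0.006], [0, 0, 0]],
    [[0.0189, 0.001, 0.01], [0, 0, 0]],
    [[0.0189, 0.001, 0.015], [0, 0, 0]],
    [[0.0189, 0.001, 0.02], [0, 0, 0]],
    [[0, 0, 0.015], [0, 0, 0]],
    [[0, 0, 0.015], [0, 0, 0]],
    [[0, 0, 0.012], [0, 0, 0]],
    [[0, 0, 0], [0, 0, 0]],
    [[0, 0, 0], [0, 0, 0]],
    [[0, 0, 0], [0, 0, 0]]
  ]
}}

```text
time: 7.15
tool_pos: [0.5974, 0.0756, 0.0996]
ee_rot: [[-0.066, 0.998, 0.001], [0.998, 0.066, 0.0], [-0.0, 0.001, -1.0]]
force: [0.2, -0.6, -2.9]
gripper_width: 0.0646
grasp_force: 68.6
```

```bash
python3 -c "
from h import *
import pickle
st();c=cap('scene','s3');d=cap('wrist','w3');pickle.dump((c,d),open('c3.pkl','wb'));st()
a=cv2.resize(c['image'][140:220,190:290],(400,320),interpolation=cv2.INTER_CUBIC)
b=cv2.resize(d['image'],(400,300),interpolation=cv2.INTER_CUBIC)
cv2.imwrite('pics/c3.png',np.hstack([a[:300],b]))"
```

```text
t 7.15 p [0.5974 0.0756 0.0996] yaw 3.81 tilt [ 0.001  0.    -1.   ] w 0.0646 g 68.6 F [ 0.2 -0.6 -2.9] q [-15.  36.   9. 101.  -8.  44.   2.]
t 7.25 p [0.5974 0.0757 0.0997] yaw 3.82 tilt [ 0.001  0.    -1.   ] w 0.065 g 68.6 F [ 0.5  0.5 -2.7] q [-15.  36.   9. 101.  -8.  44.   2.]
```

View pics/c3.png

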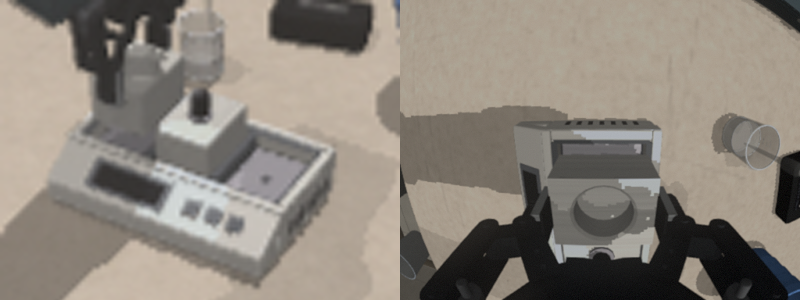

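The block sits centred over the left bay, so I'll lower it gently.

Call:
{"api": "step_arm", "payload": {
  "series": [
    [[-0.001, 0, 0.003], [0, 0, 0]],
    [[0, 0, 0.004], [0, 0, 0]],
    [[0, 0, 0.004], [0, 0, 0]],
    [[0, 0, 0.003], [0, 0, 0]],
    [[0, 0, 0.003], [0, 0, 0]],
    [[0, 0, 0.003], [0, 0, 0]],
    [[0, 0, 0], [0, 0, 0]],
    [[0, 0, 0], [0, 0, 0]]
  ]
}}

```text
time: 8.05
tool_pos: [0.5969, 0.0748, 0.0788]
ee_rot: [[-0.067, 0.998, -0.0], [0.998, 0.067, -0.0], [-0.0, -0.0, -1.0]]
force: [-1.0, -0.5, -3.1]
gripper_width: 0.0647
grasp_force: 68.6
```

Call:
{"api": "step_arm", "payload": {
  "series": [
    [[0, 0, 0.002], [0, 0, 0]],
    [[0, 0, 0.002], [0, 0, 0]],
    [[0, 0, 0.002], [0, 0, 0]],
    [[0, 0, 0], [0, 0, 0]],
    [[0, 0, 0], [0, 0, 0]]
  ]
}}

```text
time: 8.55
tool_pos: [0.5969, 0.0748, 0.0728]
ee_rot: [[-0.067, 0.998, -0.0], [0.998, 0.067, -0.0], [-0.0, -0.0, -1.0]]
force: [0.1, -0.1, -3.5]
gripper_width: 0.0646
grasp_force: 68.9
```

Call:
{"api": "step_arm", "payload": {
  "series": [
    [[0, 0, 0.001], [0, 0, 0]],
    [[0, 0, 0.001], [0, 0, 0]],
    [[0, 0, 0.001], [0, 0, 0]],
    [[0, 0, 0], [0, 0, 0]],
    [[0, 0, 0], [0, 0, 0]]
  ]
}}

```text
time: 9.05
tool_pos: [0.597, 0.0747, 0.0722]
ee_rot: [[-0.067, 0.998, 0.001], [0.998, 0.067, 0.001], [0.0, 0.001, -1.0]]
force: [-5.9, -0.7, 16.9]
gripper_width: 0.0648
grasp_force: 71.4
```

Call:
{"api": "step_arm", "payload": {
  "series": [
    [[0, 0, 0], [0, 0, 0]],
    [[0, 0, 0], [0, 0, 0]],
    [[0, 0, 0], [0, 0, 0]],
    [[0, 0, 0], [0, 0, 0]]
  ],
  "claw": 0.85
}}

```text
time: 9.45
tool_pos: [0.597, 0.0748, 0.0697]
ee_rot: [[-0.067, 0.998, -0.0], [0.998, 0.067, -0.0], [-0.0, -0.0, -1.0]]
force: [-0.3, -0.4, -0.2]
gripper_width: 0.0791
grasp_force: 0.0
```

Call:
{"api": "step_arm", "payload": {
  "series": [
    [[0, 0, -0.01], [0, 0, 0]],
    [[0, 0, -0.02], [0, 0, 0]],
    [[0, 0, -0.03], [0, 0, 0]],
    [[0, 0, -0.03], [0, 0, 0]],
    [[0, 0, -0.03], [0, 0, 0]]
  ]
}}

```text
time: 9.95
tool_pos: [0.5968, 0.0747, 0.1917]
ee_rot: [[-0.067, 0.998, 0.0], [0.998, 0.067, -0.0], [-0.0, 0.0, -1.0]]
force: [0.5, -0.3, 0.5]
gripper_width: 0.0788
grasp_force: 0.0
```

```bash
python3 -c "
from h import *
st()
o=plan([.408,-.262,.2],-3.4,12)"
```

```text
t 9.95 p [0.5968 0.0747 0.1917] yaw 3.83 tilt [ 0. -0. -1.] w 0.0788 g 0.0 F [ 0.5 -0.3  0.5] q [-16.  30.  10.  95.  -6.  56.   0.]
12 rows [-0.0279, -0.016, -0.0007] [0.0, 0.0, 0.0105] len 0.0322
```

Call:
{"api": "step_arm", "payload": {
  "series": [
    [[-0.0279, -0.016, -0.0007], [0, 0, 0.0105]],
    [[-0.0279, -0.016, -0.0007], [0, 0, 0.0105]],
    [[-0.0279, -0.016, -0.0007], [0, 0, 0.0105]],
    [[-0.0279, -0.016, -0.0007], [0, 0, 0.0105]],
    [[-0.0279, -0.016, -0.0007], [0, 0, 0.0105]],
    [[-0.0279, -0.016, -0.0007], [0, 0, 0.0105]],
    [[-0.0279, -0.016, -0.0007], [0, 0, 0.0105]],
    [[-0.0279, -0.016, -0.0007], [0, 0, 0.0105]],
    [[-0.0279, -0.016, -0.0007], [0, 0, 0.0105]],
    [[-0.0279, -0.016, -0.0007], [0, 0, 0.0105]],
    [[-0.0279, -0.016, -0.0007], [0, 0, 0.0105]],
    [[-0.0279, -0.016, -0.0007], [0, 0, 0.0105]],
    [[0, 0, 0.03], [0, 0, 0]],
    [[0, 0, 0.03], [0, 0, 0]],
    [[0, 0, 0.02], [0, 0, 0]],
    [[0, 0, 0], [0, 0, 0]],
    [[0, 0, 0], [0, 0, 0]]
  ],
  "claw": 1
}}

```text
time: 11.65
tool_pos: [0.4083, -0.2618, 0.1189]
ee_rot: [[0.059, 0.998, -0.0], [0.998, -0.059, -0.0], [-0.0, -0.0, -1.0]]
force: [0.3, -0.0, 0.4]
gripper_width: 0.0853
grasp_force: 0.0
```

```bash
python3 -c "
from h import *
st()
o=plan([.4075,-.2625,.036],-3.4,5)
import pickle
c=cap('wrist','w4');pickle.dump(c,open('w4.pkl','wb'))
cv2.imwrite('pics/w4b.png',cv2.resize(c['image'],(800,600),interpolation=cv2.INTER_CUBIC))"
```

```text
t 11.65 p [ 0.4083 -0.2618  0.1189] yaw -3.39 tilt [-0. -0. -1.] w 0.0853 g 0.0 F [ 0.3 -0.   0.4] q [ 20.  27.  14. 117. -10.  37.  37.]
5 rows [-0.0002, -0.0001, 0.0166] [-0.0, 0.0, 0.0] len 0.0166
```

Call:
{"api": "step_arm", "payload": {
  "series": [
    [[-0.0002, 0, 0.0166], [0, 0, 0]],
    [[-0.0002, 0, 0.0166], [0, 0, 0]],
    [[-0.0002, 0, 0.0166], [0, 0, 0]],
    [[-0.0002, 0, 0.0166], [0, 0, 0]],
    [[-0.0002, 0, 0.0166], [0, 0, 0]],
    [[0, 0, 0], [0, 0, 0]],
    [[0, 0, 0], [0, 0, 0]]
  ]
}}

```text
time: 12.4
tool_pos: [0.4087, -0.2629, 0.0363]
ee_rot: [[0.059, 0.998, 0.001], [0.998, -0.059, -0.001], [-0.001, 0.001, -1.0]]
force: [1.2, 0.3, 0.4]
gripper_width: 0.0856
grasp_force: 0.0
```

Call:
{"api": "step_arm", "payload": {
  "series": [
    [[0, 0, 0], [0, 0, 0]],
    [[0, 0, 0], [0, 0, 0]],
    [[0, 0, 0], [0, 0, 0]],
    [[0, 0, 0], [0, 0, 0]],
    [[0, 0, 0], [0, 0, 0]],
    [[0, 0, 0], [0, 0, 0]]
  ],
  "claw": -1,
  "force": 60
}}

```text
time: 13.0
tool_pos: [0.4084, -0.2628, 0.0368]
ee_rot: [[0.059, 0.998, 0.002], [0.998, -0.059, -0.001], [-0.001, 0.002, -1.0]]
force: [-1.6, 1.0, 9.7]
gripper_width: 0.0647
grasp_force: 65.3
```

Call:
{"api": "step_arm", "payload": {
  "series": [
    [[0, 0, -0.02], [0, 0, 0]],
    [[0, 0, -0.03], [0, 0, 0]],
    [[0, 0, -0.03], [0, 0, 0]],
    [[0, 0, -0.04], [0, 0, 0]],
    [[0, 0, -0.04], [0, 0, 0]],
    [[0, 0, 0], [0, 0, 0]]
  ]
}}

```text
time: 13.6
tool_pos: [0.41, -0.2642, 0.2007]
ee_rot: [[0.059, 0.998, 0.009], [0.998, -0.059, -0.005], [-0.004, 0.009, -1.0]]
force: [1.0, 0.5, -3.2]
gripper_width: 0.0649
grasp_force: 69.2
```

```bash
python3 -c "
from h import *
st()
o=plan([.604,-.145,.195],3.7,8)"
```

```text
t 13.6 p [ 0.41   -0.2642  0.2007] yaw -3.4 tilt [ 0.009 -0.005 -1.   ] w 0.0649 g 69.2 F [ 1.   0.5 -3.2] q [ 18.  20.  16. 111.  -7.  49.  35.]
8 rows [0.015, 0.0242, 0.0008] [0.0011, 0.0006, -0.0155] len 0.0285
```

Call:
{"api": "step_arm", "payload": {
  "series": [
    [[0.015, 0.0242, 0.0008], [0, 0, -0.0155]],
    [[0.015, 0.0242, 0.0008], [0, 0, -0.0155]],
    [[0.015, 0.0242, 0.0008], [0, 0, -0.0155]],
    [[0.015, 0.0242, 0.0008], [0, 0, -0.0155]],
    [[0.015, 0.0242, 0.0008], [0, 0, -0.0155]],
    [[0.015, 0.0242, 0.0008], [0, 0, -0.0155]],
    [[0.015, 0.0242, 0.0008], [0, 0, -0.0155]],
    [[0.015, 0.0242, 0.0008], [0, 0, -0.0155]],
    [[0, 0, 0], [0, 0, 0]],
    [[0, 0, 0], [0, 0, 0]],
    [[0, 0, 0], [0, 0, 0]]
  ]
}}

```text
time: 14.7
tool_pos: [0.6011, -0.1444, 0.1886]
ee_rot: [[-0.064, 0.998, -0.001], [0.998, 0.064, -0.001], [-0.0, -0.001, -1.0]]
force: [-0.5, -0.6, -2.3]
gripper_width: 0.0648
grasp_force: 69.0
```

```bash
python3 -c "
from h import *
import pickle
st();c=cap('wrist','w5');pickle.dump(c,open('w5.pkl','wb'))
cv2.imwrite('pics/w5b.png',cv2.resize(c['image'],(800,600),interpolation=cv2.INTER_CUBIC))"
```

```text
t 14.7 p [ 0.6011 -0.1444  0.1886] yaw 3.65 tilt [-0.001 -0.001 -1.   ] w 0.0648 g 69.0 F [-0.5 -0.6 -2.3] q [ 4. 32. 12. 92. -8. 57. 22.]
```

View pics/w5b.png

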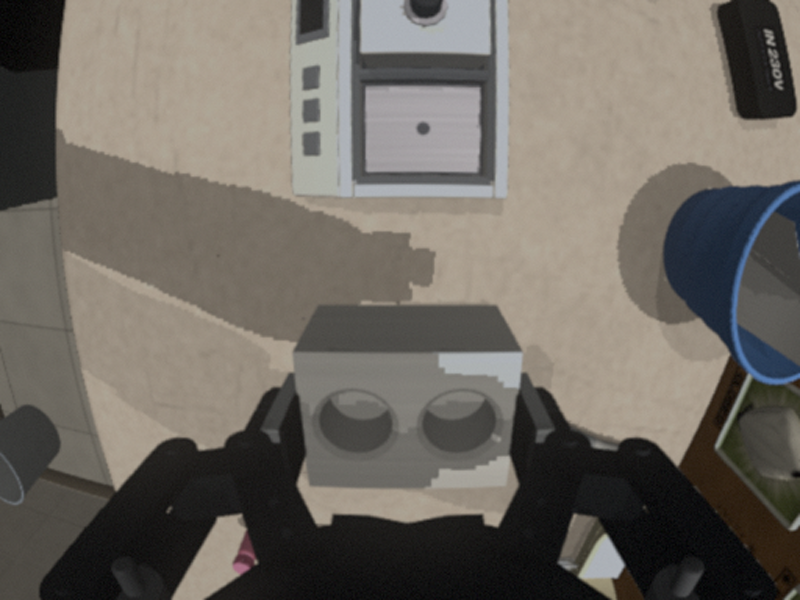

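The right plate's hole is at (423,128). The held twin block's near top edge runs from (297,352) to (521,351), and its lower near edge from (319,306) to (498,306).

```bash
python3 - <<'E'
from h import *
import pickle
c=pickle.load(open('w5.pkl','rb'))
W=lambda x,y,z:onz(c,(x+.5)/1.5625-.5,(y+.5)/1.5625-.5,z,True)
print('hole',W(423,128,.034))
k=np.array([W(*p,.034) for p in[(365,85),(481,87),(480,174),(362,172)]]);print(k.mean(0).round(4))
zt=.1886+.0052
print(W(297,352,zt),W(521,351,zt));print(W(319,306,zt-.042),W(498,306,zt-.042))
E
```

```text
hole [ 0.6043667  -0.04949329  0.034     ]
[ 0.604  -0.0498  0.034 ]
[ 0.56853048 -0.1210705   0.1938    ] [ 0.6319315  -0.11668783  0.1938    ]
[ 0.56733528 -0.12168415  0.1518    ] [ 0.63307379 -0.11745269  0.1518    ]
```

Call:
{"api": "step_arm", "payload": {
  "series": [
    [[0.0188, 0.0019, 0.005], [0, 0, 0]],
    [[0.0188, 0.0019, 0.005], [0, 0, 0]],
    [[0.0189, 0.0018, 0.01], [0, 0, 0]],
    [[0.0189, 0.0018, 0.015], [0, 0, 0]],
    [[0.0188, 0.0018, 0.02], [0, 0, 0]],
    [[0, 0, 0.015], [0, 0, 0]],
    [[0, 0, 0.012], [0, 0, 0]],
    [[0, 0, 0.008], [0, 0, 0]],
    [[0, 0, 0], [0, 0, 0]],
    [[0, 0, 0], [0, 0, 0]],
    [[0, 0, 0], [0, 0, 0]]
  ]
}}

```text
time: 15.85
tool_pos: [0.6057, -0.0495, 0.0997]
ee_rot: [[-0.064, 0.998, 0.001], [0.998, 0.064, -0.0], [-0.0, 0.001, -1.0]]
force: [-0.2, 0.1, -2.9]
gripper_width: 0.0649
grasp_force: 69.0
```

```bash
python3 -c "
from h import *
st()
o=plan([.6043,-.0498,.078],3.8,6)"
```

```text
t 15.85 p [ 0.6057 -0.0495  0.0997] yaw 3.68 tilt [ 0.001 -0.    -1.   ] w 0.0649 g 69.0 F [-0.2  0.1 -2.9] q [ -4.  36.  11. 100.  -9.  45.  15.]
6 rows [-0.0, -0.0002, 0.0036] [0.0002, 0.0001, -0.0003] len 0.0036
```

Call:
{"api": "step_arm", "payload": {
  "series": [
    [[0, -0.0005, 0.004], [0, 0, -0.002]],
    [[0, -0.0005, 0.004], [0, 0, 0]],
    [[0, 0, 0.004], [0, 0, 0]],
    [[0, 0, 0.003], [0, 0, 0]],
    [[0, 0, 0.003], [0, 0, 0]],
    [[0, 0, 0.003], [0, 0, 0]],
    [[0, 0, 0], [0, 0, 0]],
    [[0, 0, 0], [0, 0, 0]]
  ]
}}

```text
time: 16.65
tool_pos: [0.6042, -0.049, 0.0778]
ee_rot: [[-0.067, 0.998, -0.0], [0.998, 0.067, -0.0], [-0.0, -0.0, -1.0]]
force: [0.1, -1.2, -1.7]
gripper_width: 0.0648
grasp_force: 69.0
```

Call:
{"api": "step_arm", "payload": {
  "series": [
    [[0, 0, 0.002], [0, 0, 0]],
    [[0, 0, 0.002], [0, 0, 0]],
    [[0, 0, 0.002], [0, 0, 0]],
    [[0, 0, 0.001], [0, 0, 0]],
    [[0, 0, 0.001], [0, 0, 0]],
    [[0, 0, 0], [0, 0, 0]],
    [[0, 0, 0], [0, 0, 0]]
  ]
}}

```text
time: 17.35
tool_pos: [0.6042, -0.049, 0.0711]
ee_rot: [[-0.067, 0.998, 0.001], [0.998, 0.067, 0.0], [0.0, 0.001, -1.0]]
force: [-3.7, 0.3, 10.6]
gripper_width: 0.0644
grasp_force: 70.7
```

Call:
{"api": "step_arm", "payload": {
  "series": [
    [[0, 0, 0], [0, 0, 0]],
    [[0, 0, 0], [0, 0, 0]],
    [[0, 0, 0], [0, 0, 0]],
    [[0, 0, 0], [0, 0, 0]]
  ],
  "claw": 0.85
}}

```text
time: 17.75
tool_pos: [0.6042, -0.049, 0.0698]
ee_rot: [[-0.067, 0.998, -0.0], [0.998, 0.067, -0.0], [-0.0, -0.0, -1.0]]
force: [-0.7, -0.2, -0.3]
gripper_width: 0.0792
grasp_force: 0.0
```

Call:
{"api": "step_arm", "payload": {
  "series": [
    [[0, 0, -0.01], [0, 0, 0]],
    [[0, 0, -0.02], [0, 0, 0]],
    [[0, 0, -0.04], [0, 0, 0]],
    [[0, 0, -0.04], [0, 0, 0]],
    [[0, 0, -0.04], [0, 0, 0]]
  ]
}}

```text
time: 18.25
tool_pos: [0.604, -0.0491, 0.2221]
ee_rot: [[-0.067, 0.998, 0.0], [0.998, 0.067, -0.0], [-0.0, 0.0, -1.0]]
force: [0.0, -0.1, 0.0]
gripper_width: 0.079
grasp_force: 0.0
```

```bash
python3 -c "
from h import *
st()
plan([.46,.27,.25],3.8,9)"
```

```text
t 18.25 p [ 0.604  -0.0491  0.2221] yaw 3.82 tilt [ 0. -0. -1.] w 0.079 g 0.0 F [ 0.  -0.1  0. ] q [-6. 29. 13. 92. -7. 60. 13.]
9 rows [0.0364, -0.0136, -0.0031] [0.0, 0.0, 0.0] len 0.039
```

Call:
{"api": "step_arm", "payload": {
  "series": [
    [[0.0364, -0.0136, -0.003], [0, 0, 0]],
    [[0.0364, -0.0136, -0.003], [0, 0, 0]],
    [[0.0364, -0.0136, -0.003], [0, 0, 0]],
    [[0.0364, -0.0136, -0.003], [0, 0, 0]],
    [[0.0364, -0.0136, -0.003], [0, 0, 0]],
    [[0.0364, -0.0136, -0.003], [0, 0, 0]],
    [[0.0364, -0.0136, -0.003], [0, 0, 0]],
    [[0.0364, -0.0136, -0.003], [0, 0, 0]],
    [[0.0364, -0.0136, -0.003], [0, 0, 0]],
    [[0, 0, 0], [0, 0, 0]],
    [[0, 0, 0], [0, 0, 0]],
    [[0, 0, 0], [0, 0, 0]]
  ],
  "claw": 1
}}

```text
time: 19.45
tool_pos: [0.4606, 0.2685, 0.2473]
ee_rot: [[-0.066, 0.998, 0.001], [0.998, 0.066, -0.001], [-0.001, 0.001, -1.0]]
force: [-0.4, 0.3, 0.0]
gripper_width: 0.0858
grasp_force: 0.0
```

```bash
python3 -c "
from h import *
import pickle
st();c=cap('wrist','w6');pickle.dump(c,open('w6.pkl','wb'))
cv2.imwrite('pics/w6b.png',cv2.resize(c['image'],(800,600),interpolation=cv2.INTER_CUBIC))"
```

```text
t 19.45 p [0.4606 0.2685 0.2473] yaw 3.76 tilt [ 0.001 -0.001 -1.   ] w 0.0858 g 0.0 F [-0.4  0.3  0. ] q [-40.  21.  10. 100.  -4.  59. -25.]
```

View pics/w6b.png

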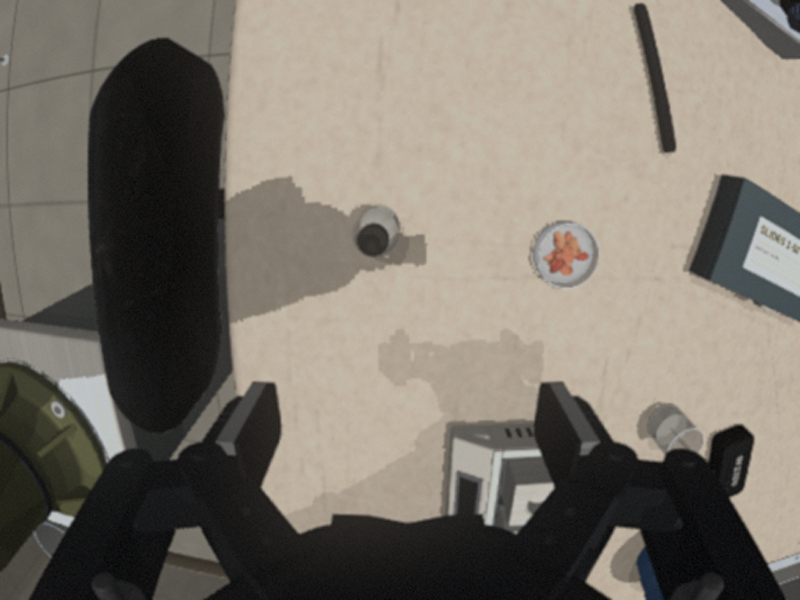

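The bottle's cap top is at (372,238), with its body circle centred at about (379,226). The dish is centred at (566,254).

```bash
python3 - <<'E'
from h import *
import pickle
c=pickle.load(open('w6.pkl','rb'))
W=lambda x,y,z:onz(c,(x+.5)/1.5625-.5,(y+.5)/1.5625-.5,z,True)
print('cap',W(372,238,.093),'body L/R',W(356,226,.045),W(401,226,.045),W(379,204,.0))
print('dish',W(566,254,.010),W(531,254,.01),W(599,254,.01))
E
python3 - <<'E'
import cv2
a=cv2.imread('pics/w6.png')[110:190,200:300];cv2.imwrite('pics/w6c.png',cv2.resize(a,(700,560),interpolation=cv2.INTER_CUBIC))
E
```

```text
cap [0.43789976 0.29530378 0.093     ] body L/R [0.42303586 0.29423899 0.045     ] [0.45488554 0.29612368 0.045     ] [0.43614843 0.3057324  0.        ]
dish [0.59170112 0.2784993  0.01      ] [0.56136174 0.27590423 0.01      ] [0.62178521 0.2812093  0.01      ]
```

View pics/w6c.png

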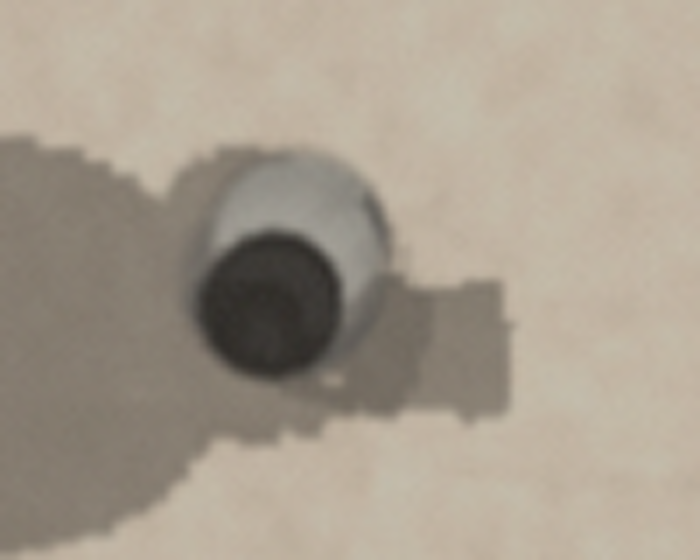

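```bash
python3 - <<'E'
from h import *
import pickle
d=pickle.load(open('c0.pkl','rb'));T=d['top'];S=d['scene'];c=pickle.load(open('w6.pkl','rb'))
s=lambda x,y,z:onz(S,(x+.5)/1.5625-.5,(y+.5)/1.5625-.5,z)
print('base',s(228,285,0),'dish',s(281,252,.01))
for n,P in dict(bot=[.438,.295,.093],bot2=[.438,.268,.093],dish=[.5917,.2785,.01]).items(): print(n,proj(T,P)*1.5625,proj(S,P)*1.5625,proj(c,P,True)*1.5625)
n=cap('top','t6')
a=d['top']['image'][200:260,120:200];b=n['image'][200:260,120:200]
e=cap('scene','s6')['image'][150:200,120:200];f=d['scene']['image'][150:200,120:200]
r=lambda i:cv2.resize(i,(400,300))
cv2.imwrite('pics/cmp.png',np.vstack([np.hstack([r(a),r(b)]),np.hstack([r(f),r(e)])]))
E
```

```text
base [ 4.41440171e-01  2.93308736e-01 -1.11022302e-16] dish [0.58999283 0.26938233 0.01      ]
bot [237.98199613 362.05031308] [218.31088076 250.80528076] [371.85894364 238.21865189]
bot2 [250.32233955 361.70831   ] [227.6339227  254.99362429] [369.84628912 280.91367023]
dish [252.52801427 293.28447872] [278.25040736 250.10837953] [565.71762226 253.71780483]
```

View pics/cmp.png

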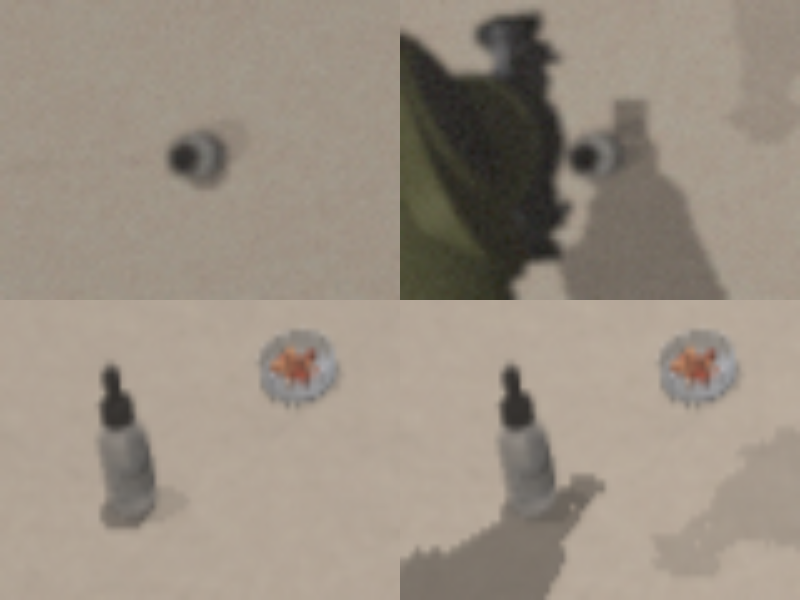

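```bash
python3 - <<'E'
from h import *
import pickle
d=pickle.load(open('c0.pkl','rb'));T=d['top'];S=d['scene'];c=pickle.load(open('w6.pkl','rb'))
print('base',onz(S,145.3,183.5,0))
for z in(.06,.07,.08,.09): print(z,onz(T,156.4,231.2,z)[:2],onz(c,238.5,153.4,z,True)[:2],onz(S,143.2,168,z)[:2])
# dish
print('dish top',onz(T,(255.5)/1.5625-.5,293/1.5625-.5,.01),'scene',onz(S,120+299/5-.5,150+67/6-.5,.01))
E
```

```text
base [0.43557845 0.28949148 0.        ]
0.06 [0.43775961 0.28863499] [0.43649712 0.28773443] [0.44338109 0.29271844]
0.07 [0.43824418 0.28631769] [0.43711283 0.28966964] [0.4347316  0.28148981]
0.08 [0.43872875 0.28400039] [0.43772854 0.29160486] [0.42608211 0.27026117]
0.09 [0.43921332 0.28168308] [0.43834424 0.29354008] [0.41743262 0.25903254]
dish top [0.5940297  0.27338189 0.01      ] scene [0.59132265 0.27228588 0.01      ]
```

Call:
{"api": "step_arm", "payload": {
  "series": [
    [[0.0105, -0.0109, 0.02], [0, 0, 0]],
    [[0.0105, -0.0109, 0.02], [0, 0, 0]],
    [[0, 0, 0.03], [0, 0, 0]],
    [[0, 0, 0.03], [0, 0, 0]],
    [[0, 0, 0.03], [0, 0, 0]],
    [[0, 0, 0.02], [0, 0, 0]],
    [[0, 0, 0.02], [0, 0, 0]],
    [[0, 0, 0.01], [0, 0, 0]],
    [[0, 0, 0.01], [0, 0, 0]],
    [[0, 0, 0], [0, 0, 0]],
    [[0, 0, 0], [0, 0, 0]]
  ]
}}

```text
time: 20.7
tool_pos: [0.4374, 0.2892, 0.0574]
ee_rot: [[-0.067, 0.998, 0.001], [0.998, 0.067, 0.0], [0.0, 0.001, -1.0]]
force: [-0.6, 0.5, 0.5]
gripper_width: 0.0856
grasp_force: 0.0
```

```bash
python3 -c "
from h import *
st();plan([.4375,.288,.048],3.8,3)"
```

```text
t 20.7 p [0.4374 0.2892 0.0574] yaw 3.82 tilt [ 0.001  0.    -1.   ] w 0.0856 g 0.0 F [-0.6  0.5  0.5] q [-41.  34.   7. 114.  -8.  32. -25.]
3 rows [-0.0004, 0.0, 0.0031] [0.0002, -0.0001, 0.0001] len 0.0031
```

Call:
{"api": "step_arm", "payload": {
  "series": [
    [[-0.0006, 0, 0.004], [0, 0, 0]],
    [[-0.0006, 0, 0.004], [0, 0, 0]],
    [[0, 0, 0.002], [0, 0, 0]],
    [[0, 0, 0], [0, 0, 0]],
    [[0, 0, 0], [0, 0, 0]]
  ]
}}

```text
time: 21.2
tool_pos: [0.4371, 0.288, 0.0469]
ee_rot: [[-0.067, 0.998, -0.0], [0.998, 0.067, -0.0], [-0.0, -0.0, -1.0]]
force: [0.4, -0.5, -0.6]
gripper_width: 0.0858
grasp_force: 0.0
```

Call:
{"api": "step_arm", "payload": {
  "series": [
    [[0, 0, 0], [0, 0, 0]],
    [[0, 0, 0], [0, 0, 0]],
    [[0, 0, 0], [0, 0, 0]],
    [[0, 0, 0], [0, 0, 0]],
    [[0, 0, 0], [0, 0, 0]],
    [[0, 0, 0], [0, 0, 0]],
    [[0, 0, 0], [0, 0, 0]],
    [[0, 0, 0], [0, 0, 0]],
    [[0, 0, 0], [0, 0, 0]]
  ],
  "claw": -1,
  "force": 30
}}

```text
time: 22.1
tool_pos: [0.4371, 0.288, 0.0471]
ee_rot: [[-0.067, 0.998, 0.0], [0.998, 0.067, 0.0], [0.0, 0.0, -1.0]]
force: [-1.4, -0.3, 4.1]
gripper_width: 0.0311
grasp_force: 30.2
```

Call:
{"api": "step_arm", "payload": {
  "series": [
    [[0, 0, -0.01], [0, 0, 0]],
    [[0, 0, -0.02], [0, 0, 0]],
    [[0, 0, -0.03], [0, 0, 0]],
    [[0, 0, -0.03], [0, 0, 0]],
    [[0, 0, -0.03], [0, 0, 0]],
    [[0, 0, -0.03], [0, 0, 0]],
    [[0, 0, 0], [0, 0, 0]]
  ]
}}

```text
time: 22.8
tool_pos: [0.4388, 0.2888, 0.2011]
ee_rot: [[-0.067, 0.998, 0.006], [0.998, 0.066, 0.004], [0.004, 0.006, -1.0]]
force: [-0.0, 0.3, -0.0]
gripper_width: 0.0312
grasp_force: 29.8
```

```bash
python3 -c "
from h import *
st();plan([.597,.074,.2],3.8,12)"
```

```text
t 22.8 p [0.4388 0.2888 0.2011] yaw 3.81 tilt [ 0.006  0.004 -1.   ] w 0.0312 g 29.8 F [-0.   0.3 -0. ] q [-43.  23.  10. 106.  -5.  51. -27.]
12 rows [-0.0187, 0.012, 0.0001] [0.0005, -0.0003, 0.0] len 0.0222
```

```bash
python3 -c "
from h import *
plan([.6,-.005,.2],3.8,14)"
```

```text
14 rows [-0.0217, 0.0101, 0.0001] [0.0004, -0.0003, 0.0] len 0.0239
```

Call:
{"api": "step_arm", "payload": {
  "series": [
    [[-0.01, 0.005, 0], [0, 0, 0]],
    [[-0.022, 0.0101, 0], [0, 0, 0]],
    [[-0.022, 0.0101, 0], [0, 0, 0]],
    [[-0.0217, 0.0101, 0], [0, 0, 0]],
    [[-0.0217, 0.0101, 0], [0, 0, 0]],
    [[-0.0217, 0.0101, 0], [0, 0, 0]],
    [[-0.0217, 0.0101, 0], [0, 0, 0]],
    [[-0.0217, 0.0101, 0], [0, 0, 0]],
    [[-0.0217, 0.0101, 0], [0, 0, 0]],
    [[-0.0217, 0.0101, 0], [0, 0, 0]],
    [[-0.0217, 0.0101, 0], [0, 0, 0]],
    [[-0.0217, 0.0101, 0], [0, 0, 0]],
    [[-0.0217, 0.0101, 0], [0, 0, 0]],
    [[-0.0217, 0.0101, 0], [0, 0, 0]],
    [[-0.0117, 0.0051, 0], [0, 0, 0]],
    [[0, 0, 0], [0, 0, 0]],
    [[0, 0, 0], [0, 0, 0]],
    [[0, 0, 0], [0, 0, 0]]
  ]
}}

```text
time: 24.6
tool_pos: [0.5979, -0.0048, 0.1965]
ee_rot: [[-0.069, 0.998, -0.001], [0.998, 0.069, 0.001], [0.001, -0.001, -1.0]]
force: [0.3, 0.5, -2.2]
gripper_width: 0.0316
grasp_force: 29.8
```

```bash
python3 -c "
from h import *
import pickle
st();c=cap('wrist','w7');pickle.dump(c,open('w7.pkl','wb'))
cv2.imwrite('pics/w7b.png',cv2.resize(c['image'][10:310,80:480],(800,600),interpolation=cv2.INTER_CUBIC))"
```

```text
t 24.6 p [ 0.5979 -0.0048  0.1965] yaw 3.94 tilt [-0.001  0.001 -1.   ] w 0.0316 g 29.8 F [ 0.3  0.5 -2.2] q [-9. 29. 11. 95. -7. 56.  9.]
```

View pics/w7b.png

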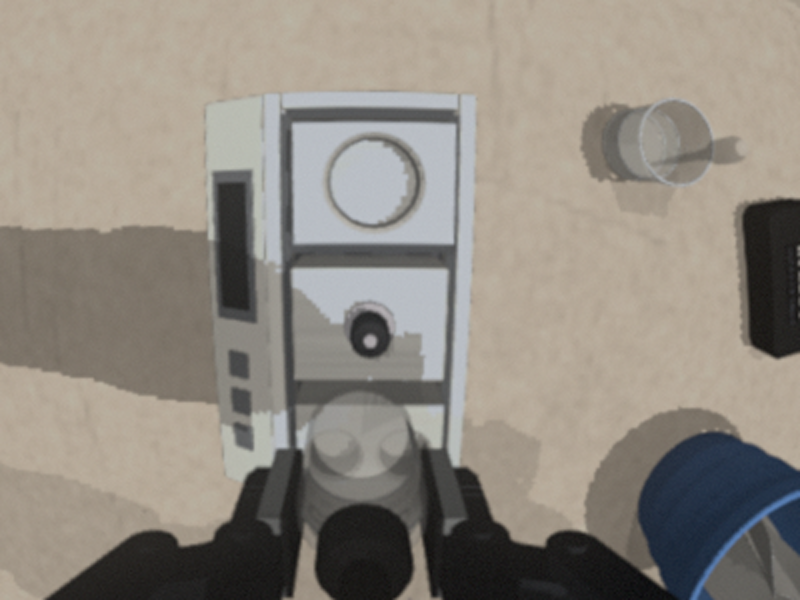

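The wide bore is centred at (375,181) in the crop. The bottle hangs upright, with its foot's near edge at (364,390) and its sides at x=308 and x=420.

```bash
python3 - <<'E'
from h import *
import pickle
c=pickle.load(open('w7.pkl','rb'))
W=lambda x,y,z:onz(c,(x+.5)/2-.5+80,(y+.5)/2-.5+10,z,True)
print('bore',W(375,181,.076),W(324,181,.076),W(425,181,.076),W(375,131,.076),W(375,230,.076))
k=np.array([W(*p,.076) for p in[(292,121),(455,124),(455,245),(292,243)]]);print('block',k.mean(0))
f=W(364,390,.1495);print('foot edge',f,'-> y',f[1]-.0165, 'L/R',W(308,440,.1495),W(420,440,.1495))
print('knob',W(370,322,.1), 'beaker base',W(620,143,0),'rim',W(676,142,.06))
E
```

```text
bore [0.59825431 0.07301656 0.076     ] [0.57770151 0.07168187 0.076     ] [0.61845067 0.07467854 0.076     ] [0.5968027  0.09349531 0.076     ] [0.59970343 0.05292831 0.076     ]
block [0.59779629 0.07248872 0.076     ]
foot edge [0.59789193 0.01076862 0.1495    ] -> y -0.005731384532676478 L/R [ 0.58139625 -0.00737421  0.1495    ] [ 0.61678976 -0.0049368   0.1495    ]
knob [0.59970993 0.0199652  0.1       ] beaker base [0.73531691 0.11029787 0.        ] rim [0.73834941 0.10951035 0.06      ]
```

Call:
{"api": "step_arm", "payload": {
  "series": [
    [[0.01, 0.0007, 0], [0, 0, 0]],
    [[0.0172, 0.0011, 0], [0, 0, 0]],
    [[0.0172, 0.0011, 0], [0, 0, 0]],
    [[0.0172, 0.0011, 0], [0, 0, 0]],
    [[0.01, 0.0006, 0], [0, 0, 0]],
    [[0.007, 0.0005, 0], [0, 0, 0]],
    [[0, 0, 0.015], [0, 0, 0]],
    [[0, 0, 0.02], [0, 0, 0]],
    [[0, 0, 0.015], [0, 0, 0]],
    [[0, 0, 0.01], [0, 0, 0]],
    [[0, 0, 0], [0, 0, 0]],
    [[0, 0, 0], [0, 0, 0]],
    [[0, 0, 0], [0, 0, 0]]
  ]
}}

```text
time: 25.95
tool_pos: [0.599, 0.0724, 0.1378]
ee_rot: [[-0.067, 0.998, 0.002], [0.998, 0.067, 0.0], [0.0, 0.002, -1.0]]
force: [-0.2, 0.4, -0.3]
gripper_width: 0.0316
grasp_force: 29.8
```

```bash
python3 -c "
from h import *
st();plan([.5977,.074,.124],3.9,3)"
```

```text
t 25.95 p [0.599  0.0724 0.1378] yaw 3.82 tilt [ 0.002  0.    -1.   ] w 0.0316 g 29.8 F [-0.2  0.4 -0.3] q [-16.  33.  10.  98.  -8.  49.   2.]
3 rows [0.0006, -0.0004, 0.0046] [0.0005, -0.0, -0.0004] len 0.0046
```

Foot is at about 0.091. I'll correct the lateral offset and lower slowly.

Call:
{"api": "step_arm", "payload": {
  "series": [
    [[0.0008, -0.0006, 0.004], [0, 0, 0]],
    [[0.0007, -0.0006, 0.004], [0, 0, 0]],
    [[0, 0, 0.004], [0, 0, 0]],
    [[0, 0, 0], [0, 0, 0]],
    [[0, 0, 0], [0, 0, 0]]
  ]
}}

```text
time: 26.45
tool_pos: [0.597, 0.0739, 0.1247]
ee_rot: [[-0.067, 0.998, -0.0], [0.998, 0.067, -0.0], [-0.0, -0.0, -1.0]]
force: [-0.8, -1.0, -0.6]
gripper_width: 0.0312
grasp_force: 29.8
```

Call:
{"api": "step_arm", "payload": {
  "series": [
    [[0, 0, 0.003], [0, 0, 0]],
    [[0, 0, 0.003], [0, 0, 0]],
    [[0, 0, 0.003], [0, 0, 0]],
    [[0, 0, 0], [0, 0, 0]]
  ]
}}

```text
time: 26.85
tool_pos: [0.5967, 0.0738, 0.1153]
ee_rot: [[-0.067, 0.998, -0.001], [0.998, 0.067, -0.0], [-0.0, -0.001, -1.0]]
force: [-0.4, -0.4, -0.6]
gripper_width: 0.0313
grasp_force: 29.8
```

Call:
{"api": "step_arm", "payload": {
  "series": [
    [[0, 0.0008, 0.003], [0, 0, 0]],
    [[0, 0, 0.003], [0, 0, 0]],
    [[0, 0, 0.003], [0, 0, 0]],
    [[0, 0, 0.002], [0, 0, 0]],
    [[0, 0, 0.001], [0, 0, 0]],
    [[0, 0, 0], [0, 0, 0]],
    [[0, 0, 0], [0, 0, 0]]
  ]
}}

```text
time: 27.55
tool_pos: [0.5979, 0.0739, 0.1039]
ee_rot: [[-0.067, 0.998, 0.0], [0.998, 0.067, -0.0], [-0.0, 0.0, -1.0]]
force: [0.6, 0.3, -1.2]
gripper_width: 0.0309
grasp_force: 29.8
```

Call:
{"api": "step_arm", "payload": {
  "series": [
    [[0, 0, 0.001], [0, 0, 0]],
    [[0, 0, 0.001], [0, 0, 0]],
    [[0, 0, 0.0005], [0, 0, 0]],
    [[0, 0, 0], [0, 0, 0]],
    [[0, 0, 0], [0, 0, 0]]
  ]
}}

```text
time: 28.05
tool_pos: [0.5979, 0.074, 0.1014]
ee_rot: [[-0.067, 0.998, 0.0], [0.998, 0.067, 0.0], [0.0, 0.0, -1.0]]
force: [0.6, -0.2, -0.6]
gripper_width: 0.0313
grasp_force: 29.9
```

Call:
{"api": "step_arm", "payload": {
  "series": [
    [[0, 0, 0.0006], [0, 0, 0]],
    [[0, 0, 0.0006], [0, 0, 0]],
    [[0, 0, 0], [0, 0, 0]],
    [[0, 0, 0], [0, 0, 0]]
  ]
}}

```text
time: 28.45
tool_pos: [0.5979, 0.074, 0.1013]
ee_rot: [[-0.067, 0.998, 0.001], [0.998, 0.067, 0.0], [0.0, 0.001, -1.0]]
force: [-2.8, 0.0, 9.2]
gripper_width: 0.0312
grasp_force: 30.8
```

Call:
{"api": "step_arm", "payload": {
  "series": [
    [[0, 0, 0], [0, 0, 0]],
    [[0, 0, 0], [0, 0, 0]],
    [[0, 0, 0], [0, 0, 0]],
    [[0, 0, 0], [0, 0, 0]]
  ],
  "claw": 0.3
}}

```text
time: 28.85
tool_pos: [0.5978, 0.0739, 0.1]
ee_rot: [[-0.067, 0.998, -0.0], [0.998, 0.067, -0.0], [-0.0, -0.0, -1.0]]
force: [0.8, 0.2, -0.4]
gripper_width: 0.0552
grasp_force: 0.0
```

Call:
{"api": "step_arm", "payload": {
  "series": [
    [[0, 0, -0.01], [0, 0, 0]],
    [[0, 0, -0.02], [0, 0, 0]],
    [[0, 0, -0.03], [0, 0, 0]],
    [[0, 0, -0.03], [0, 0, 0]],
    [[0, 0, -0.03], [0, 0, 0]],
    [[0, 0, -0.03], [0, 0, 0]]
  ]
}}

```text
time: 29.45
tool_pos: [0.5977, 0.0738, 0.2522]
ee_rot: [[-0.067, 0.998, 0.001], [0.998, 0.067, 0.0], [-0.0, 0.001, -1.0]]
force: [0.6, 0.7, -0.2]
gripper_width: 0.0554
grasp_force: 0.0
```

```bash
python3 -c "
from h import *
st();plan([.545,-.402,.2],3.8,12)"
```

```text
t 29.45 p [0.5977 0.0738 0.2522] yaw 3.83 tilt [ 0.001  0.    -1.   ] w 0.0554 g 0.0 F [ 0.6  0.7 -0.2] q [-17.  27.  12.  90.  -6.  64.   0.]
12 rows [-0.0393, -0.007, 0.0044] [0.0, 0.0, 0.0] len 0.0401
```

Call:
{"api": "step_arm", "payload": {
  "series": [
    [[-0.0393, -0.007, 0], [0, 0, 0]],
    [[-0.0393, -0.007, 0], [0, 0, 0]],
    [[-0.0393, -0.007, 0], [0, 0, 0]],
    [[-0.0393, -0.007, 0.002], [0, 0, 0]],
    [[-0.0393, -0.007, 0.005], [0, 0, 0]],
    [[-0.0393, -0.007, 0.0065], [0, 0, 0]],
    [[-0.0393, -0.007, 0.0065], [0, 0, 0]],
    [[-0.0393, -0.007, 0.0065], [0, 0, 0]],
    [[-0.0393, -0.007, 0.0065], [0, 0, 0]],
    [[-0.0393, -0.007, 0.0065], [0, 0, 0]],
    [[-0.0393, -0.007, 0.0065], [0, 0, 0]],
    [[-0.0393, -0.007, 0.0065], [0, 0, 0]],
    [[0, 0, 0], [0, 0, 0]],
    [[0, 0, 0], [0, 0, 0]],
    [[0, 0, 0], [0, 0, 0]],
    [[0, 0, 0], [0, 0, 0]]
  ]
}}

```text
time: 31.05
tool_pos: [0.5465, -0.4006, 0.1983]
ee_rot: [[-0.069, 0.998, 0.001], [0.998, 0.069, 0.001], [0.0, 0.001, -1.0]]
force: [0.5, 0.1, 0.1]
gripper_width: 0.0555
grasp_force: 0.0
```

```bash
cat >> h.py <<'E'
def dark(c,X,r=25,th=70,fish=True):
    u,v=np.round(proj(c,X,fish)).astype(int);g=c['image'].max(2)[v-r:v+r+1,u-r:u+r+1]
    n,l,s,m=cv2.connectedComponentsWithStats((g<th).astype(np.uint8));
    for i in range(1,n):
        if s[i,4]>15: print('px',m[i]+[u-r,v-r],s[i].tolist(),'->',onz(c,*(m[i]+[u-r,v-r]),X[2],fish).round(4))
E
python3 -c "
from h import *
st();c=cap('wrist','w8');dark(c,[.545,-.4,.06])
# view crop saved
u,v=proj(c,[.545,-.4,.04],True).astype(int);print(u,v)
cv2.imwrite('pics/w8b.png',cv2.resize(c['image'][v-75:v+75,u-100:u+100],(800,600),interpolation=cv2.INTER_CUBIC))"
```

```text
t 31.05 p [ 0.5465 -0.4006  0.1983] yaw 3.96 tilt [ 0.001  0.001 -1.   ] w 0.0555 g 0.0 F [0.5 0.1 0.1] q [27. 36. 13. 82. -9. 63. 46.]
px [257.05921053 184.17434211] [15, 15, 19, 20, 304] -> [ 0.5438 -0.3994  0.06  ]
258 179
```

Call:
{"api": "step_arm", "payload": {
  "series": [
    [[0.0006, -0.0013, 0.03], [0, 0, 0]],
    [[0.0006, -0.0013, 0.03], [0, 0, 0]],
    [[0, 0, 0.03], [0, 0, 0]],
    [[0, 0, 0.03], [0, 0, 0]],
    [[0, 0, 0.02], [0, 0, 0]],
    [[0, 0, 0.0105], [0, 0, 0]],
    [[0, 0, 0], [0, 0, 0]],
    [[0, 0, 0], [0, 0, 0]],
    [[0, 0, 0], [0, 0, 0]]
  ]
}}

```text
time: 32.0
tool_pos: [0.5437, -0.4017, 0.0488]
ee_rot: [[-0.067, 0.998, 0.002], [0.998, 0.067, -0.001], [-0.002, 0.002, -1.0]]
force: [0.1, -0.1, -0.3]
gripper_width: 0.0555
grasp_force: 0.0
```

```bash
python3 -c "
from h import *
st();plan([.5438,-.3995,.047],3.9,2)"
```

```text
t 32.0 p [ 0.5437 -0.4017  0.0488] yaw 3.85 tilt [ 0.002 -0.001 -1.   ] w 0.0555 g 0.0 F [ 0.1 -0.1 -0.3] q [ 28.  45.  11.  91. -11.  45.  48.]
2 rows [0.0011, 0.0001, 0.0009] [0.0009, 0.0008, -0.0005] len 0.0014
```

Call:
{"api": "step_arm", "payload": {
  "series": [
    [[0.0012, 0, 0.001], [0, 0, 0]],
    [[0.001, 0, 0.0005], [0, 0, 0]],
    [[0, 0, 0], [0, 0, 0]],
    [[0, 0, 0], [0, 0, 0]]
  ]
}}

```text
time: 32.4
tool_pos: [0.5428, -0.399, 0.0459]
ee_rot: [[-0.067, 0.998, 0.0], [0.998, 0.067, -0.0], [-0.0, 0.0, -1.0]]
force: [0.4, 0.8, 0.4]
gripper_width: 0.0556
grasp_force: 0.0
```

Call:
{"api": "step_arm", "payload": {
  "series": [
    [[0, 0, 0], [0, 0, 0]],
    [[0, 0, 0], [0, 0, 0]],
    [[0, 0, 0], [0, 0, 0]],
    [[0, 0, 0], [0, 0, 0]],
    [[0, 0, 0], [0, 0, 0]],
    [[0, 0, 0], [0, 0, 0]],
    [[0, 0, 0], [0, 0, 0]],
    [[0, 0, 0], [0, 0, 0]]
  ],
  "claw": -1,
  "force": 30
}}

```text
time: 33.2
tool_pos: [0.5427, -0.3991, 0.0457]
ee_rot: [[-0.067, 0.998, -0.0], [0.998, 0.067, -0.0], [-0.0, -0.0, -1.0]]
force: [-0.2, -0.6, -0.2]
gripper_width: 0.0175
grasp_force: 29.2
```

Call:
{"api": "step_arm", "payload": {
  "series": [
    [[0, 0, -0.01], [0, 0, 0]],
    [[0, 0, -0.02], [0, 0, 0]],
    [[0, 0, -0.03], [0, 0, 0]],
    [[0, 0, -0.03], [0, 0, 0]],
    [[0, 0, -0.03], [0, 0, 0]],
    [[0, 0, -0.02], [0, 0, 0]],
    [[0, 0, -0.01], [0, 0, 0]],
    [[0, 0, 0], [0, 0, 0]],
    [[0, 0, 0], [0, 0, 0]]
  ]
}}

```text
time: 34.1
tool_pos: [0.5425, -0.3986, 0.1949]
ee_rot: [[-0.067, 0.998, -0.001], [0.998, 0.067, 0.001], [0.001, -0.001, -1.0]]
force: [0.4, -0.3, -0.5]
gripper_width: 0.0168
grasp_force: 29.3
```

```bash
python3 -c "
from h import *
st();plan([.62,-.13,.2],3.8,14)"
```

```text
t 34.1 p [ 0.5425 -0.3986  0.1949] yaw 3.84 tilt [-0.001  0.001 -1.   ] w 0.0168 g 29.3 F [ 0.4 -0.3 -0.5] q [27. 36. 13. 83. -9. 62. 46.]
14 rows [0.0188, 0.0068, -0.0004] [-0.0001, -0.0001, 0.0001] len 0.02
```

Call:
{"api": "step_arm", "payload": {
  "series": [
    [[0.01, 0.0034, 0], [0, 0, 0]],
    [[0.0188, 0.0068, 0], [0, 0, 0]],
    [[0.0188, 0.0068, 0], [0, 0, 0]],
    [[0.0188, 0.0068, 0], [0, 0, 0]],
    [[0.0188, 0.0068, 0], [0, 0, 0]],
    [[0.0188, 0.0068, 0], [0, 0, 0]],
    [[0.0188, 0.0068, 0], [0, 0, 0]],
    [[0.0188, 0.0068, 0], [0, 0, 0]],
    [[0.0188, 0.0068, 0], [0, 0, 0]],
    [[0.0188, 0.0068, 0], [0, 0, 0]],
    [[0.0188, 0.0068, 0], [0, 0, 0]],
    [[0.0188, 0.0068, 0], [0, 0, 0]],
    [[0.0188, 0.0068, 0], [0, 0, 0]],
    [[0.0188, 0.0068, 0], [0, 0, 0]],
    [[0.0088, 0.0034, 0], [0, 0, 0]],
    [[0, 0, 0], [0, 0, 0]],
    [[0, 0, 0], [0, 0, 0]],
    [[0, 0, 0], [0, 0, 0]]
  ]
}}

```text
time: 35.9
tool_pos: [0.6197, -0.1315, 0.1956]
ee_rot: [[-0.065, 0.998, -0.0], [0.998, 0.065, -0.001], [-0.001, -0.0, -1.0]]
force: [0.4, 0.6, -0.2]
gripper_width: 0.0173
grasp_force: 29.3
```

```bash
python3 -c "
from h import *
import pickle
st();c=cap('wrist','w9');pickle.dump(c,open('w9.pkl','wb'))
cv2.imwrite('pics/w9b.png',cv2.resize(c['image'][10:310,80:480],(800,600),interpolation=cv2.INTER_CUBIC))"
```

```text
t 35.9 p [ 0.6197 -0.1315  0.1956] yaw 3.73 tilt [-0.    -0.001 -1.   ] w 0.0173 g 29.3 F [ 0.4  0.6 -0.2] q [ 2. 33. 14. 89. -8. 59. 21.]
```

View pics/w9b.png

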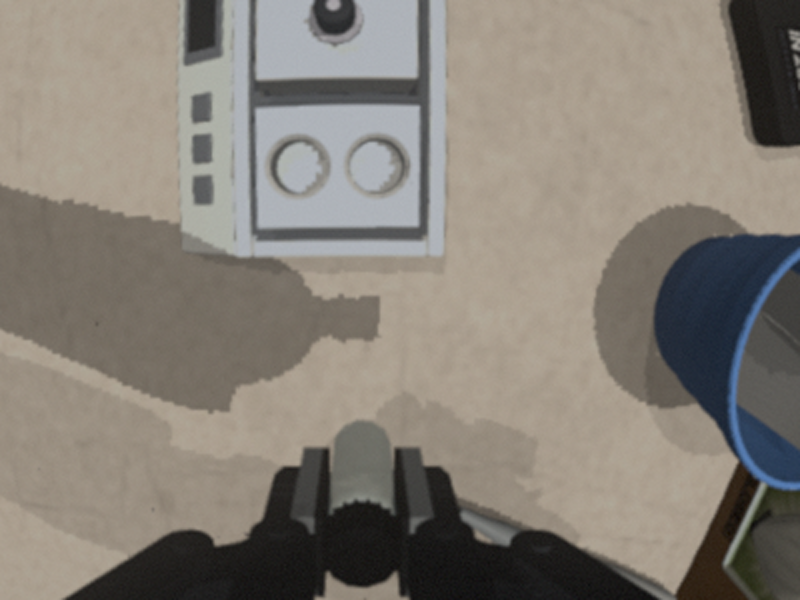

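The rear bore is at (378,166) in the crop. The vial's foot near edge is at (361,421), with its sides at x=332 and x=391.

```bash
python3 - <<'E'
from h import *
import pickle
c=pickle.load(open('w9.pkl','rb'))
W=lambda x,y,z:onz(c,(x+.5)/2-.5+80,(y+.5)/2-.5+10,z,True)
print('rear',W(378,166,.076),W(345,166,.076),W(411,166,.076),'front',W(299,165,.076))
f=W(361,421,.1498);print('foot edge',f,'-> y',f[1]-.009,'L/R',W(332,445,.1498),W(391,445,.1498))
E
```

```text
rear [ 0.62107798 -0.04778604  0.076     ] [ 0.6078863  -0.04864997  0.076     ] [ 0.63429758 -0.0467582   0.076     ] front [ 0.58937577 -0.04918108  0.076     ]
foot edge [ 0.61942027 -0.12588994  0.1498    ] -> y -0.13488993773722965 L/R [ 0.61084984 -0.13475524  0.1498    ] [ 0.62938208 -0.13354084  0.1498    ]
```

```bash
python3 - <<'E'
from h import *
import pickle
c=pickle.load(open('w9.pkl','rb'))
W=lambda x,y,z:onz(c,(x+.5)/2-.5+80,(y+.5)/2-.5+10,z,True)
zt=.1956+.0142
for n,p in dict(top=(362,501),bot=(362,586),L=(318,545),R=(405,545)).items(): print(n,W(*p,zt))
for yo in(-.1315,-.133,-.1345): print(yo,[ (proj(c,[.6197+dx,yo+dy,z],True)-[80,10])*2 for dx,dy,z in((0,.009,.1498),(0,.009,zt),(0,-.009,zt))])
E
```

```text
top [ 0.61918845 -0.11828536  0.2098    ]
bot [ 0.62073402 -0.14173908  0.2098    ]
L [ 0.61021928 -0.13055423  0.2098    ]
R [ 0.62946914 -0.12929247  0.2098    ]
-0.1315 [array([362.12676498, 410.47369895]), array([362.58372378, 517.1244355 ]), array([357.37453854, 581.22794011])]
-0.133 [array([361.80521795, 414.95215501]), array([362.12250753, 522.85561024]), array([356.97212188, 586.12345135])]
-0.1345 [array([361.48555013, 419.40203773]), array([361.66623842, 528.51458739]), array([356.57447031, 590.95312534])]
```

Call:
{"api": "step_arm", "payload": {
  "series": [
    [[0.01, 0.0008, 0], [0, 0, 0]],
    [[0.0172, 0.0012, 0], [0, 0, 0]],
    [[0.0172, 0.0012, 0], [0, 0, 0]],
    [[0.0172, 0.0012, 0], [0, 0, 0]],
    [[0.0139, 0.001, 0], [0, 0, 0]],
    [[0.01, 0.0008, 0], [0, 0, 0]],
    [[0, 0, 0.015], [0, 0, 0]],
    [[0, 0, 0.02], [0, 0, 0]],
    [[0, 0, 0.015], [0, 0, 0]],
    [[0, 0, 0.01], [0, 0, 0]],
    [[0, 0, 0], [0, 0, 0]],
    [[0, 0, 0], [0, 0, 0]],
    [[0, 0, 0], [0, 0, 0]]
  ]
}}

```text
time: 37.25
tool_pos: [0.6212, -0.0444, 0.1366]
ee_rot: [[-0.067, 0.998, 0.002], [0.998, 0.067, -0.0], [-0.0, 0.002, -1.0]]
force: [-0.6, -1.2, 0.4]
gripper_width: 0.0167
grasp_force: 29.3
```

```bash
python3 -c "
from h import *
st();plan([.6203,-.0458,.126],3.8,3)"
```

```text
t 37.25 p [ 0.6212 -0.0444  0.1366] yaw 3.83 tilt [ 0.002 -0.    -1.   ] w 0.0167 g 29.3 F [-0.6 -1.2  0.4] q [-6. 35. 13. 95. -9. 51. 14.]
3 rows [-0.0004, -0.0003, 0.0035] [0.0005, 0.0001, 0.0002] len 0.0036
```

Call:
{"api": "step_arm", "payload": {
  "series": [
    [[-0.0006, -0.0003, 0.004], [0, 0, 0]],
    [[-0.0006, -0.0003, 0.004], [0, 0, 0]],
    [[0, 0, 0.003], [0, 0, 0]],
    [[0, 0, 0], [0, 0, 0]],
    [[0, 0, 0], [0, 0, 0]],
    [[0, 0, 0], [0, 0, 0]]
  ]
}}

```text
time: 37.85
tool_pos: [0.6202, -0.0456, 0.1248]
ee_rot: [[-0.067, 0.998, 0.0], [0.998, 0.067, -0.0], [-0.0, 0.0, -1.0]]
force: [-0.5, 0.4, -0.8]
gripper_width: 0.0168
grasp_force: 29.3
```

```bash
python3 -c "
from h import *
st();plan([.6203,-.0458,.114],3.8,4)"
```

```text
t 37.85 p [ 0.6202 -0.0456  0.1248] yaw 3.84 tilt [ 0. -0. -1.] w 0.0168 g 29.3 F [-0.5  0.4 -0.8] q [ -6.  36.  12.  96. -10.  49.  15.]
4 rows [-0.0001, 0.0, 0.0027] [0.0, 0.0, 0.0002] len 0.0027
```

Call:
{"api": "step_arm", "payload": {
  "series": [
    [[0, 0, 0.002], [0, 0, 0]],
    [[0, 0, 0.002], [0, 0, 0]],
    [[0, 0, 0.002], [0, 0, 0]],
    [[0, 0, 0.002], [0, 0, 0]],
    [[0, 0, 0], [0, 0, 0]],
    [[0, 0, 0], [0, 0, 0]]
  ]
}}

```text
time: 38.45
tool_pos: [0.6201, -0.0455, 0.1166]
ee_rot: [[-0.067, 0.998, -0.0], [0.998, 0.067, -0.0], [-0.0, -0.0, -1.0]]
force: [0.3, 0.9, -0.5]
gripper_width: 0.0166
grasp_force: 29.3
```

Call:
{"api": "step_arm", "payload": {
  "series": [
    [[0, 0, 0.003], [0, 0, 0]],
    [[0, 0, 0.003], [0, 0, 0]],
    [[0, 0, 0.003], [0, 0, 0]],
    [[0, 0, 0.003], [0, 0, 0]],
    [[0, 0, 0.002], [0, 0, 0]],
    [[0, 0, 0], [0, 0, 0]],
    [[0, 0, 0], [0, 0, 0]]
  ]
}}

```text
time: 39.15
tool_pos: [0.6201, -0.0455, 0.1027]
ee_rot: [[-0.067, 0.998, -0.0], [0.998, 0.067, -0.0], [0.0, -0.0, -1.0]]
force: [0.8, 0.1, -0.2]
gripper_width: 0.0171
grasp_force: 29.3
```

Call:
{"api": "step_arm", "payload": {
  "series": [
    [[0, 0, 0.001], [0, 0, 0]],
    [[0, 0, 0.001], [0, 0, 0]],
    [[0, 0, 0.001], [0, 0, 0]],
    [[0, 0, 0], [0, 0, 0]],
    [[0, 0, 0], [0, 0, 0]]
  ]
}}

```text
time: 39.65
tool_pos: [0.6203, -0.0456, 0.0999]
ee_rot: [[-0.067, 0.998, 0.0], [0.998, 0.067, -0.0], [-0.0, 0.0, -1.0]]
force: [1.0, -0.1, 2.1]
gripper_width: 0.0173
grasp_force: 29.4
```

Call:
{"api": "step_arm", "payload": {
  "series": [
    [[0, 0, 0.0003], [0, 0, 0]],
    [[0, 0, 0], [0, 0, 0]],
    [[0, 0, 0], [0, 0, 0]],
    [[0, 0, 0], [0, 0, 0]],
    [[0, 0, 0], [0, 0, 0]]
  ],
  "claw": -0.1
}}

```text
time: 40.15
tool_pos: [0.6201, -0.0456, 0.0993]
ee_rot: [[-0.067, 0.998, -0.0], [0.998, 0.067, -0.0], [-0.0, -0.0, -1.0]]
force: [0.6, 0.6, 0.4]
gripper_width: 0.0383
grasp_force: 0.0
```

Call:
{"api": "step_arm", "payload": {
  "series": [
    [[0, 0, -0.01], [0, 0, 0]],
    [[0, 0, -0.02], [0, 0, 0]],
    [[0, 0, -0.03], [0, 0, 0]],
    [[0, 0, -0.03], [0, 0, 0]],
    [[0, 0, -0.03], [0, 0, 0]],
    [[0, 0, -0.03], [0, 0, 0]]
  ]
}}

```text
time: 40.75
tool_pos: [0.6199, -0.0456, 0.2516]
ee_rot: [[-0.067, 0.998, 0.001], [0.998, 0.067, -0.0], [-0.0, 0.001, -1.0]]
force: [0.2, 0.3, -0.2]
gripper_width: 0.0387
grasp_force: 0.0
```

```bash
python3 -c "
from h import *
st();plan([.592,.275,.2],3.8,9)"
```

```text
t 40.75 p [ 0.6199 -0.0456  0.2516] yaw 3.83 tilt [ 0.001 -0.    -1.   ] w 0.0387 g 0.0 F [ 0.2  0.3 -0.2] q [-7. 29. 14. 87. -7. 65. 13.]
9 rows [0.0358, -0.0007, 0.0057] [0.0001, 0.0, 0.0001] len 0.0362
```

Call:
{"api": "step_arm", "payload": {
  "series": [
    [[0.0358, -0.0007, 0], [0, 0, 0]],
    [[0.0358, -0.0007, 0], [0, 0, 0]],
    [[0.0358, -0.0007, 0], [0, 0, 0]],
    [[0.0358, -0.0007, 0], [0, 0, 0]],
    [[0.0358, -0.0007, 0], [0, 0, 0]],
    [[0.0358, -0.0007, 0], [0, 0, 0]],
    [[0.0358, -0.0007, 0.02], [0, 0, 0]],
    [[0.0358, -0.0007, 0.02], [0, 0, 0]],
    [[0.0358, -0.0007, 0.011], [0, 0, 0]],
    [[0, 0, 0], [0, 0, 0]],
    [[0, 0, 0], [0, 0, 0]],
    [[0, 0, 0], [0, 0, 0]]
  ],
  "claw": 1
}}

```text
time: 41.95
tool_pos: [0.5929, 0.2742, 0.1993]
ee_rot: [[-0.066, 0.998, 0.001], [0.998, 0.066, -0.001], [-0.001, 0.001, -1.0]]
force: [-0.1, 0.0, -0.0]
gripper_width: 0.0854
grasp_force: 0.0
```

```bash
python3 - <<'E'
from h import *
st();c=cap('wrist','w10')
h=cv2.cvtColor(c['image'],cv2.COLOR_BGR2HSV);m=((h[...,1]>110)&((h[...,0]<14)|(h[...,0]>170))&(h[...,2]>80)).astype(np.uint8)
n,l,s,k=cv2.connectedComponentsWithStats(m)
for i in range(1,n):
    if s[i,4]>30: print(k[i],s[i].tolist(),onz(c,*k[i],.004,True))
u,v=proj(c,[.592,.275,.01],True).astype(int);print('exp',u,v)
g=cv2.GaussianBlur(cv2.cvtColor(c['image'],cv2.COLOR_BGR2GRAY)[v-50:v+50,u-50:u+50],(3,3),0)
print(cv2.HoughCircles(g,cv2.HOUGH_GRADIENT,1,20,param1=60,param2=12,minRadius=18,maxRadius=34))
for x in [(u,v)]:pass
q=cv2.HoughCircles(g,cv2.HOUGH_GRADIENT,1,20,param1=60,param2=12,minRadius=18,maxRadius=34)
if q is not None:
    for a in q[0][:3]: print(a,onz(c,a[0]+u-50,a[1]+v-50,.01,True),'r mm',np.linalg.norm(onz(c,a[0]+a[2]+u-50,a[1]+v-50,.01,True)-onz(c,a[0]+u-50,a[1]+v-50,.01,True)))
E
```

```text
t 41.95 p [0.5929 0.2742 0.1993] yaw 3.76 tilt [ 0.001 -0.001 -1.   ] w 0.0854 g 0.0 F [-0.1  0.  -0. ] q [-34.  34.  12.  86.  -8.  61. -16.]
[258.91066998 168.40198511] [246, 152, 32, 32, 403] [0.59163289 0.27639718 0.004     ]
exp 259 170
[[[51.5 48.5 24.6]]]
[51.5 48.5 24.6] [0.59327937 0.27785247 0.01      ] r mm 0.02662244938157222
```

Call:
{"api": "step_arm", "payload": {
  "series": [
    [[0.0012, -0.0002, 0.03], [0, 0, 0]],
    [[0.0011, -0.0002, 0.03], [0, 0, 0]],
    [[0, 0, 0.03], [0, 0, 0]],
    [[0, 0, 0.03], [0, 0, 0]],
    [[0, 0, 0.03], [0, 0, 0]],
    [[0, 0, 0.014], [0, 0, 0]],
    [[0, 0, 0.01], [0, 0, 0]],
    [[0, 0, 0], [0, 0, 0]],
    [[0, 0, 0], [0, 0, 0]],
    [[0, 0, 0], [0, 0, 0]]
  ]
}}

```text
time: 43.0
tool_pos: [0.5926, 0.2781, 0.0259]
ee_rot: [[-0.067, 0.998, 0.002], [0.998, 0.067, 0.001], [0.001, 0.002, -1.0]]
force: [0.0, -0.1, 0.1]
gripper_width: 0.0853
grasp_force: 0.0
```

Call:
{"api": "step_arm", "payload": {
  "series": [
    [[0, 0, 0.001], [0, 0, 0]],
    [[0, 0, 0], [0, 0, 0]],
    [[0, 0, 0], [0, 0, 0]],
    [[0, 0, 0], [0, 0, 0]],
    [[0, 0, 0], [0, 0, 0]]
  ],
  "claw": 0.52
}}

```text
time: 43.5
tool_pos: [0.5917, 0.2778, 0.0234]
ee_rot: [[-0.067, 0.998, 0.0], [0.998, 0.067, -0.0], [-0.0, 0.0, -1.0]]
force: [0.5, 0.3, 0.3]
gripper_width: 0.065
grasp_force: 0.0
```

Call:
{"api": "step_arm", "payload": {
  "series": [
    [[0, 0, 0.001], [0, 0, 0]],
    [[0, 0, 0.001], [0, 0, 0]],
    [[0, 0, 0.001], [0, 0, 0]],
    [[0, 0, 0], [0, 0, 0]],
    [[0, 0, 0], [0, 0, 0]]
  ]
}}

```text
time: 44.0
tool_pos: [0.5916, 0.2778, 0.0203]
ee_rot: [[-0.067, 0.998, -0.0], [0.998, 0.067, -0.0], [-0.0, -0.0, -1.0]]
force: [-0.0, -0.0, 0.1]
gripper_width: 0.0647
grasp_force: 0.0
```

Call:
{"api": "step_arm", "payload": {
  "series": [
    [[0, 0, 0.001], [0, 0, 0]],
    [[0, 0, 0.0005], [0, 0, 0]],
    [[0, 0, 0], [0, 0, 0]],
    [[0, 0, 0], [0, 0, 0]]
  ]
}}

```text
time: 44.4
tool_pos: [0.5917, 0.2778, 0.0189]
ee_rot: [[-0.067, 0.998, -0.0], [0.998, 0.067, -0.0], [-0.0, -0.0, -1.0]]
force: [-0.8, -0.5, -0.2]
gripper_width: 0.0649
grasp_force: 0.0
```

Call:
{"api": "step_arm", "payload": {
  "series": [
    [[0, 0, 0], [0, 0, 0]],
    [[0, 0, 0], [0, 0, 0]],
    [[0, 0, 0], [0, 0, 0]],
    [[0, 0, 0], [0, 0, 0]],
    [[0, 0, 0], [0, 0, 0]]
  ],
  "claw": -1,
  "force": 20
}}

```text
time: 44.9
tool_pos: [0.5918, 0.2778, 0.0191]
ee_rot: [[-0.067, 0.998, 0.0], [0.998, 0.067, 0.0], [0.0, 0.0, -1.0]]
force: [-1.6, -0.8, 4.4]
gripper_width: 0.0533
grasp_force: 21.5
```

Call:
{"api": "step_arm", "payload": {
  "series": [
    [[0, 0, -0.005], [0, 0, 0]],
    [[0, 0, -0.01], [0, 0, 0]],
    [[0, 0, -0.015], [0, 0, 0]],
    [[0, 0, -0.015], [0, 0, 0]],
    [[0, 0, 0], [0, 0, 0]],
    [[0, 0, 0], [0, 0, 0]]
  ]
}}

```text
time: 45.5
tool_pos: [0.5921, 0.278, 0.0648]
ee_rot: [[-0.067, 0.998, 0.001], [0.998, 0.067, 0.001], [0.001, 0.002, -1.0]]
force: [0.4, 0.6, -1.1]
gripper_width: 0.0538
grasp_force: 21.2
```

```bash
python3 - <<'E'
from h import *
st();c=cap('scene','s11')
u,v=proj(c,[.592,.2765,.05]).astype(int)
a=cv2.resize(c['image'][v-45:v+45,u-60:u+60],(800,600),interpolation=cv2.INTER_CUBIC);cv2.imwrite('pics/s11b.png',a)
o=plan([.592,.2765,.12],3.8,3);plan([.4654,-.06,.12],3.8,16,*o)
E
```

```text
t 45.5 p [0.5921 0.278  0.0648] yaw 3.84 tilt [ 0.001  0.001 -1.   ] w 0.0538 g 21.2 F [ 0.4  0.6 -1.1] q [-33.  42.  10.  94. -10.  45. -15.]
3 rows [-0.0005, 0.0001, -0.0186] [0.0001, -0.0001, 0.0003] len 0.0187
16 rows [-0.0205, -0.0093, 0.0] [0.0, 0.0, 0.0] len 0.0225
```

Call:
{"api": "step_arm", "payload": {
  "series": [
    [[0, 0, -0.015], [0, 0, 0]],
    [[0, 0, -0.02], [0, 0, 0]],
    [[-0.005, -0.009, -0.02], [0, 0, 0]],
    [[-0.01, -0.0181, 0], [0, 0, 0]],
    [[-0.01, -0.0181, 0], [0, 0, 0]],
    [[-0.01, -0.0181, 0], [0, 0, 0]],
    [[-0.01, -0.0181, 0], [0, 0, 0]],
    [[-0.01, -0.0181, 0], [0, 0, 0]],
    [[-0.01, -0.0181, 0], [0, 0, 0]],
    [[-0.0047, -0.0094, 0], [0, 0, 0]]
  ]
}}

```text
time: 46.55
tool_pos: [0.4683, 0.1987, 0.1194]
ee_rot: [[-0.066, 0.998, -0.001], [0.998, 0.066, -0.0], [-0.0, -0.001, -1.0]]
force: [0.4, 0.4, -0.4]
gripper_width: 0.0534
grasp_force: 21.2
```

Call:
{"api": "step_arm", "payload": {
  "series": [
    [[-0.0215, -0.0018, 0], [0, 0, 0]],
    [[-0.0215, -0.0018, 0], [0, 0, 0]],
    [[-0.0215, -0.0018, 0], [0, 0, 0]],
    [[-0.0215, -0.0018, 0], [0, 0, 0]],
    [[-0.0215, -0.0018, 0], [0, 0, 0]],
    [[-0.0215, -0.0018, 0], [0, 0, 0]],
    [[-0.0215, -0.0018, 0], [0, 0, 0]],
    [[-0.0215, -0.0018, 0], [0, 0, 0]],
    [[-0.0215, -0.0018, 0], [0, 0, 0]],
    [[-0.0215, -0.0018, 0], [0, 0, 0]],
    [[-0.0215, -0.0018, 0], [0, 0, 0]],
    [[-0.012, -0.0018, 0], [0, 0, 0]],
    [[-0.0095, 0, 0], [0, 0, 0]],
    [[0, 0, 0], [0, 0, 0]],
    [[0, 0, 0], [0, 0, 0]],
    [[0, 0, 0], [0, 0, 0]]
  ]
}}

```text
time: 48.15
tool_pos: [0.4654, -0.058, 0.1188]
ee_rot: [[-0.068, 0.998, -0.0], [0.998, 0.068, 0.0], [0.001, -0.0, -1.0]]
force: [0.2, -0.9, -0.4]
gripper_width: 0.0537
grasp_force: 21.2
```

```bash
python3 - <<'E'
from h import *
st();o=plan([.4654,-.058,.04],3.8,5);plan([.4654,-.058,.0205],3.8,6,*o)
E
```

```text
t 48.15 p [ 0.4654 -0.058   0.1188] yaw 3.92 tilt [-0.  0. -1.] w 0.0537 g 21.2 F [ 0.2 -0.9 -0.4] q [ -3.  25.  10. 119.  -8.  36.  16.]
5 rows [0.0, -0.0, 0.0158] [-0.0, -0.0001, 0.0004] len 0.0158
6 rows [0.0, 0.0, 0.0032] [0.0, 0.0, 0.0] len 0.0032
```

Call:
{"api": "step_arm", "payload": {
  "series": [
    [[0, 0, 0.015], [0, 0, 0]],
    [[0, 0, 0.025], [0, 0, 0]],
    [[0, 0, 0.02], [0, 0, 0]],
    [[0, 0, 0.012], [0, 0, 0]],
    [[0, 0, 0.008], [0, 0, 0]],
    [[0, 0, 0.008], [0, 0, 0]],
    [[0, 0, 0.004], [0, 0, 0]],
    [[0, 0, 0.003], [0, 0, 0]],
    [[0, 0, 0], [0, 0, 0]],
    [[0, 0, 0], [0, 0, 0]],
    [[0, 0, 0], [0, 0, 0]]
  ]
}}

```text
time: 49.25
tool_pos: [0.4655, -0.0592, 0.0242]
ee_rot: [[-0.067, 0.998, 0.001], [0.998, 0.067, -0.0], [-0.0, 0.001, -1.0]]
force: [0.4, 0.0, -0.0]
gripper_width: 0.0534
grasp_force: 21.2
```

Call:
{"api": "step_arm", "payload": {
  "series": [
    [[0, 0, 0.001], [0, 0, 0]],
    [[0, 0, 0.001], [0, 0, 0]],
    [[0, 0, 0.001], [0, 0, 0]],
    [[0, 0, 0], [0, 0, 0]],
    [[0, 0, 0], [0, 0, 0]]
  ]
}}

```text
time: 49.75
tool_pos: [0.4653, -0.0591, 0.0208]
ee_rot: [[-0.067, 0.998, -0.0], [0.998, 0.067, -0.0], [-0.0, -0.0, -1.0]]
force: [0.7, 0.6, -0.6]
gripper_width: 0.0532
grasp_force: 21.2
```

Call:
{"api": "step_arm", "payload": {
  "series": [
    [[0, 0, 0.0008], [0, 0, 0]],
    [[0, 0, 0.0007], [0, 0, 0]],
    [[0, 0, 0], [0, 0, 0]],
    [[0, 0, 0], [0, 0, 0]]
  ]
}}

```text
time: 50.15
tool_pos: [0.4654, -0.0591, 0.0194]
ee_rot: [[-0.067, 0.998, -0.0], [0.998, 0.067, -0.0], [-0.0, -0.0, -1.0]]
force: [-0.5, -0.1, -0.5]
gripper_width: 0.0534
grasp_force: 21.2
```

Call:
{"api": "step_arm", "payload": {
  "series": [
    [[0, 0, 0], [0, 0, 0]],
    [[0, 0, 0], [0, 0, 0]],
    [[0, 0, 0], [0, 0, 0]],
    [[0, 0, 0], [0, 0, 0]],
    [[0, 0, 0], [0, 0, 0]]
  ],
  "claw": 0.55
}}

```text
time: 50.65
tool_pos: [0.4654, -0.0591, 0.0194]
ee_rot: [[-0.067, 0.998, 0.0], [0.998, 0.067, -0.0], [-0.0, 0.0, -1.0]]
force: [0.2, 0.3, 0.2]
gripper_width: 0.0663
grasp_force: 0.0
```

Call:
{"api": "step_arm", "payload": {
  "series": [
    [[0, 0, -0.005], [0, 0, 0]],
    [[0, 0, -0.01], [0, 0, 0]],
    [[0, 0, -0.03], [0, 0, 0]],
    [[0, 0, -0.04], [0, 0, 0]],
    [[0, 0, -0.04], [0, 0, 0]],
    [[0, 0, -0.04], [0, 0, 0]],
    [[-0.03, 0, -0.04], [0, 0, 0]],
    [[-0.04, 0, 0], [0, 0, 0]],
    [[-0.04, 0, 0], [0, 0, 0]],
    [[-0.04, 0, 0], [0, 0, 0]],
    [[-0.04, 0, 0], [0, 0, 0]],
    [[-0.04, 0, 0], [0, 0, 0]],
    [[-0.04, 0, 0], [0, 0, 0]],
    [[0, 0, 0], [0, 0, 0]],
    [[0, 0, 0], [0, 0, 0]]
  ]
}}

```text
time: 52.15
tool_pos: [0.4827, -0.3292, 0.2248]
ee_rot: [[-0.065, 0.998, -0.0], [0.998, 0.065, 0.0], [0.0, -0.0, -1.0]]
force: [-0.5, 0.9, -0.3]
gripper_width: 0.066
grasp_force: 0.0
```

```bash
python3 - <<'E'
from h import *
st();c=cap('scene','s12');t=cap('top','t12')
a=cv2.resize(c['image'][120:270,160:310],(450,450),interpolation=cv2.INTER_CUBIC)
b=cv2.resize(t['image'][125:255,185:286],(350,450),interpolation=cv2.INTER_CUBIC)
cv2.imwrite('pics/fin.png',np.hstack([a,b]))
E
```

```text
t 52.15 p [ 0.4827 -0.3292  0.2248] yaw 3.71 tilt [-0.  0. -1.] w 0.066 g 0.0 F [-0.5  0.9 -0.3] q [22. 27. 15. 95. -8. 59. 44.]
```

View pics/fin.png

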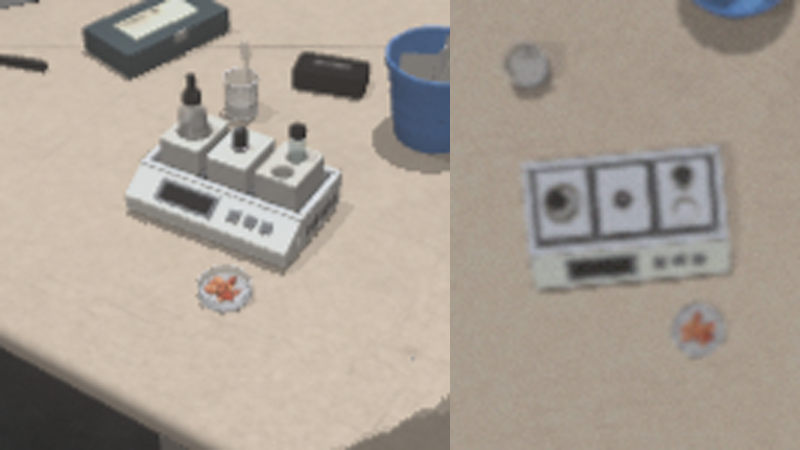

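All pieces are in place and upright:
- **Bath:** bottle in the left block, vial in the rear bore of the right block, and the front bore free.
- **Dish:** centred in front of the vial's block with a gap of about 3 cm.
- **Beaker:** untouched.

I'm handing the job in.

```bash
python3 -c "
from plant import robot
print(robot.job_done())"
```

```text
the job is handed in; nothing more can be done
None
```

I handed the job in at about 52 s of the 133 s limit, and the final pictures show both blocks seated, the bottle, vial and dish upright in their places, and the beaker undisturbed.

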